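# Pack the screw pots and tally the tray

## Task

Take the screwdriver out of the black tray and lay it in its cradle. Then pack all the hexagonal screw pots upright and flat in the tray as a tight honeycomb, flat faces touching, filling up from the orange-block end: first the pot in the corner beside the block, then alternating between the two rows so that no place nearer that end stays empty. When every pot is packed, swing the tally counter's red lever fully to its stop and let it spring back; leave the other things on the bench where they are.

Things in the scene. Friction and masses are not known exactly. Their poses are not given: they have to be found in the camera images.
- tray: Black packing tray fixed to the bench, inside 111 mm (its x) by 210 mm (its y); floor 4 mm thick, walls 4 mm thick and 20 mm high from the bench. Origin: centre of its underside. The stop end is the inner wall at its -y end; an orange block as high as the walls fills the corner at -x,-y (44.5 mm along x, 27 mm along y), so that the two rows of pots start staggered by half a pot. Row A runs along the +x wall, row B along the -x wall.
- place0 (a point): Place 0 of the packing order, on the tray's floor: where the centre of a pot's underside comes. Row A, against the stop end and the +x wall. In the tray's frame at x 24.3, y -78 mm, z 4 mm; axes parallel to the tray's. A pot packed here has two flats square to the tray's y axis.
- place1 (a point): Place 1 of the packing order, on the tray's floor: where the centre of a pot's underside comes. Row B, against the orange block and the pot of place 0. In the tray's frame at x -22.4, y -51 mm, z 4 mm; axes parallel to the tray's. A pot packed here has two flats square to the tray's y axis.
- place2 (a point): Place 2 of the packing order, on the tray's floor: where the centre of a pot's underside comes. Row A, against the pots of places 0 and 1. In the tray's frame at x 24.3, y -24 mm, z 4 mm; axes parallel to the tray's. A pot packed here has two flats square to the tray's y axis.
- place3 (a point): Place 3 of the packing order, on the tray's floor: where the centre of a pot's underside comes. Row B, against the pots of places 1 and 2. In the tray's frame at x -22.4, y 3 mm, z 4 mm; axes parallel to the tray's. A pot packed here has two flats square to the tray's y axis.
- place4 (a point): Place 4 of the packing order, on the tray's floor: where the centre of a pot's underside comes. Row A, against the pots of places 2 and 3. In the tray's frame at x 24.3, y 30 mm, z 4 mm; axes parallel to the tray's. A pot packed here has two flats square to the tray's y axis.
- pot1: Closed hexagonal screw pot, white with a green lid and a green hexagonal knob on top (may be absent: four or five of the five pots are there, all alike). Body 54 mm across flats (62.4 mm across corners), 34 mm high; knob 20 mm across flats, a further 28 mm up (62 mm in all), flats parallel to the body's. 0.1 to 0.2 kg. Origin: centre of the underside, z up, its y axis square to a flat (flats every 60 degrees). Grip it by the knob.
- pot2: Closed hexagonal screw pot, white with a green lid and a green hexagonal knob on top (may be absent: four or five of the five pots are there, all alike). Body 54 mm across flats (62.4 mm across corners), 34 mm high; knob 20 mm across flats, a further 28 mm up (62 mm in all), flats parallel to the body's. 0.1 to 0.2 kg. Origin: centre of the underside, z up, its y axis square to a flat (flats every 60 degrees). Grip it by the knob.
- pot3: Closed hexagonal screw pot, white with a green lid and a green hexagonal knob on top (may be absent: four or five of the five pots are there, all alike). Body 54 mm across flats (62.4 mm across corners), 34 mm high; knob 20 mm across flats, a further 28 mm up (62 mm in all), flats parallel to the body's. 0.1 to 0.2 kg. Origin: centre of the underside, z up, its y axis square to a flat (flats every 60 degrees). Grip it by the knob.
- pot4: Closed hexagonal screw pot, white with a green lid and a green hexagonal knob on top (may be absent: four or five of the five pots are there, all alike). Body 54 mm across flats (62.4 mm across corners), 34 mm high; knob 20 mm across flats, a further 28 mm up (62 mm in all), flats parallel to the body's. 0.1 to 0.2 kg. Origin: centre of the underside, z up, its y axis square to a flat (flats every 60 degrees). Grip it by the knob.
- pot5: Closed hexagonal screw pot, white with a green lid and a green hexagonal knob on top (may be absent: four or five of the five pots are there, all alike). Body 54 mm across flats (62.4 mm across corners), 34 mm high; knob 20 mm across flats, a further 28 mm up (62 mm in all), flats parallel to the body's. 0.1 to 0.2 kg. Origin: centre of the underside, z up, its y axis square to a flat (flats every 60 degrees). Grip it by the knob.
- driver: Precision screwdriver, aluminium hexagonal barrel 16 mm across flats and 120 mm long, thin steel tip at +y, about 160 mm in all, 70 g; lies in the tray at the start. Origin: under the barrel's middle, on its lower side when lying as at the start; y along the barrel (barrel from y -60 to +60 mm), z up. Its centre of mass is within 5 mm of the origin along y.
- cradle: Driver cradle fixed to the bench: black base 46 x 120 x 6 mm with two orange forks at y -41 and +41 mm (each 14 mm long along y) whose notches are open at the top, 30 mm wide, their floor 18 mm and their horns 32 mm above the bench. Origin: centre of the underside; the driver lies in both notches along the cradle's y, either way round, its origin then above the cradle's, 18 mm over the bench.
- counter: Grey tally counter fixed to the bench, 90 (x) x 78 (y) x 70 mm high, with the advance lever on its top. Origin: centre of its underside.
- lever (a joint): Angle of the counter's advance lever about its upright pivot at the middle of the top: 0 at rest (lever points along the counter's -x), growing counter-clockwise seen from above to the stop at 1.1 rad. A spring returns it; it takes about 1 N at the tab to start and 4 N at the stop.
- lever_tab (a point): Middle of the upright red tab at the lever's end, 68 mm from the pivot, 98 mm above the bench; the tab is 14 mm along the lever, 12 mm thick in the direction of swing and 34 mm tall (top at 115 mm). Push it sideways from above with shut fingers.
- lever_pivot (a point): Point on the lever's pivot axis at the tab's height.
- multimeter: Yellow multimeter lying flat, 85 x 170 x 36 mm. A bystander: leave it alone. Origin: centre of its underside.
- ipa_bottle: White bottle with red cap, 60 mm wide, 150 mm tall. A bystander: leave it alone. Origin: centre of its underside.
- tape_roll: Yellow roll of tape lying flat, 84 mm across, 24 mm high. A bystander: leave it alone. Origin: centre of its underside.
- tin: Round steel tin, 68 mm across, 40 mm high. A bystander: leave it alone. Origin: centre of its underside.
- tweezers: Steel tweezers, 120 mm long, 5 mm thick. A bystander: leave it alone. Origin: centre of its underside.
- battery: Flat black battery, 75 x 110 x 9 mm. A bystander: leave it alone. Origin: centre of its underside.
Things that resemble listed ones, but are neither listed nor needed, are in the scene too. What is shaped like the pot5 but purple or yellow is not meant.

How it is judged (in metres and radians):
On the way, in this order (a step that is already met when the one before it is completed fails the run):
1. all the pots are packed tight in the tray and the driver lies in its cradle ((horizontal distance between pot1 and place0 below 0.007 m or horizontal distance between pot1 and place1 below 0.007 m or horizontal distance between pot1 and place2 below 0.007 m or horizontal distance between pot1 and place3 below 0.007 m or horizontal distance between pot1 and place4 below 0.007 m) and z of pot1 in the frame of place0 between -0.004 and 0.004 m and angle between each of pot1, pot2, pot3, pot4, pot5's own z axis and vertical below 0.08 rad and (angle between the x axis of pot1 and the x axis of tray, either way round below 0.12 rad or angle between the x axis of pot1 and the x axis of tray, either way round between 0.927 and 1.167 rad) and linear speed of each of pot1, pot2, pot3, pot4, pot5, driver below 0.02 m/s and (horizontal distance between pot2 and place0 below 0.007 m or horizontal distance between pot2 and place1 below 0.007 m or horizontal distance between pot2 and place2 below 0.007 m or horizontal distance between pot2 and place3 below 0.007 m or horizontal distance between pot2 and place4 below 0.007 m) and z of pot2 in the frame of place0 between -0.004 and 0.004 m and (angle between the x axis of pot2 and the x axis of tray, either way round below 0.12 rad or angle between the x axis of pot2 and the x axis of tray, either way round between 0.927 and 1.167 rad) and (horizontal distance between pot3 and place0 below 0.007 m or horizontal distance between pot3 and place1 below 0.007 m or horizontal distance between pot3 and place2 below 0.007 m or horizontal distance between pot3 and place3 below 0.007 m or horizontal distance between pot3 and place4 below 0.007 m) and z of pot3 in the frame of place0 between -0.004 and 0.004 m and (angle between the x axis of pot3 and the x axis of tray, either way round below 0.12 rad or angle between the x axis of pot3 and the x axis of tray, either way round between 0.927 and 1.167 rad) and (horizontal distance between pot4 and place0 below 0.007 m or horizontal distance between pot4 and place1 below 0.007 m or horizontal distance between pot4 and place2 below 0.007 m or horizontal distance between pot4 and place3 below 0.007 m or horizontal distance between pot4 and place4 below 0.007 m) and z of pot4 in the frame of place0 between -0.004 and 0.004 m and (angle between the x axis of pot4 and the x axis of tray, either way round below 0.12 rad or angle between the x axis of pot4 and the x axis of tray, either way round between 0.927 and 1.167 rad) and (horizontal distance between pot5 and place0 below 0.007 m or horizontal distance between pot5 and place1 below 0.007 m or horizontal distance between pot5 and place2 below 0.007 m or horizontal distance between pot5 and place3 below 0.007 m or horizontal distance between pot5 and place4 below 0.007 m) and z of pot5 in the frame of place0 between -0.004 and 0.004 m and (angle between the x axis of pot5 and the x axis of tray, either way round below 0.12 rad or angle between the x axis of pot5 and the x axis of tray, either way round between 0.927 and 1.167 rad) and horizontal distance between any of pot1, pot2, pot3, pot4, pot5 and place0 below 0.007 m and horizontal distance between any of pot1, pot2, pot3, pot4, pot5 and place1 below 0.007 m and horizontal distance between any of pot1, pot2, pot3, pot4, pot5 and place2 below 0.007 m and (not (horizontal distance between any of pot1, pot2, pot3, pot4, pot5 and place4 below 0.007 m) or horizontal distance between any of pot1, pot2, pot3, pot4, pot5 and place3 below 0.007 m) and (horizontal distance between pot1 and pot2 below 0.057 m or horizontal distance between pot1 and pot2 above 0.085 m) and (horizontal distance between pot1 and pot3 below 0.057 m or horizontal distance between pot1 and pot3 above 0.085 m) and (horizontal distance between pot1 and pot4 below 0.057 m or horizontal distance between pot1 and pot4 above 0.085 m) and (horizontal distance between pot1 and pot5 below 0.057 m or horizontal distance between pot1 and pot5 above 0.085 m) and (horizontal distance between pot2 and pot3 below 0.057 m or horizontal distance between pot2 and pot3 above 0.085 m) and (horizontal distance between pot2 and pot4 below 0.057 m or horizontal distance between pot2 and pot4 above 0.085 m) and (horizontal distance between pot2 and pot5 below 0.057 m or horizontal distance between pot2 and pot5 above 0.085 m) and (horizontal distance between pot3 and pot4 below 0.057 m or horizontal distance between pot3 and pot4 above 0.085 m) and (horizontal distance between pot3 and pot5 below 0.057 m or horizontal distance between pot3 and pot5 above 0.085 m) and (horizontal distance between pot4 and pot5 below 0.057 m or horizontal distance between pot4 and pot5 above 0.085 m) and x of driver in the frame of cradle between -0.012 and 0.012 m and y of driver in the frame of cradle between -0.02 and 0.02 m and height (world z) of driver between 0.01 and 0.038 m and angle between the y axis of driver and the y axis of cradle, either way round below 0.1 rad), for 0.2 s.
2. the counter's lever is swung to its stop (value of joint lever above 1 rad), for 0.1 s.
3. the lever has sprung back (value of joint lever below 0.1 rad), for 0.2 s.
At the end, for the whole second after the job is handed in: Pots upright on the tray floor, each within 7 mm of a place and 0.12 rad of square, neighbours at most 3 mm apart, places filled from place 0 with none skipped; driver in the cradle within 12 mm across, 20 mm along and 0.1 rad; lever back below 0.1 rad; all at rest (all of step 1 and value of joint lever below 0.1 rad); the robot touches nothing.
It fails at once if a bystander is shoved more than 6 cm or the bottle knocked over (distance of any of multimeter, ipa_bottle, tape_roll, tin, tweezers, battery from where it was at the start of the episode above 0.06 m or angle between ipa_bottle's own z axis and vertical above 0.6 rad).
It fails at once if the lever is swung while a pot is still out of the tray (value of joint lever above 0.6 rad and horizontal distance between any of pot1, pot2, pot3, pot4, pot5 and tray above 0.16 m).
Of pot1, pot2, pot3, pot4, pot5 only 4 to 5 are there at a start; the rules pass over those that are not, and their reading is None.
At some moment in a run one of pot1, pot2, pot3, pot4, pot5 may be knocked a few centimetres aside while the robot is not near it.
It also fails if it takes over 210 s, if anything falls off the work surface, if the arm or the gripper's body presses on something with over 40 N, if the wrist force passes 120 N, or if a joint passes its speed limit or range.

## Robot

A 6-joint arm with a two-finger parallel gripper is mounted at the origin on the work surface. World frame = base frame: x ahead of the robot, y to its left, z up, the work surface at z = 0. Lengths are in mm, angles in rad, forces in N, time in s.
With the tool pointing down it reaches from about 350 to 975 mm from the base axis. Payload 7.1 kg.
Tool frame: the origin (TCP) lies at the very end of the fingers, on their centre line; the grasp point (between the pads) lies 19 mm behind it; y points along the fingers, x is the direction in which the jaws open and shut, and the axes are right-handed (so a half turn about y gives the same grasp; the last joint's range is limited). The gripper opens to 88 mm and grips with 3 to 60 N. Pads are 20 mm wide; open, the fingers measure 115 mm over their backs; the gripper's body (75 mm by 178 mm) begins 61 mm behind the grasp point.
Start: joints at [-1.248, 0.423, 1.63, -0, 1.089, -0.019], TCP at [209.507, -588.822, 222.675] pointing down, gripper open.
Joint ranges: [-3, 3], [-0.9, 2.11], [0.09, 2.58], [-1.31, 4.45], [0.11, 2.69], [-2.54, 2.54]. Speed limits (rad/s): [2.39, 2.39, 3.01, 3.14, 3.14, 3.14].

## Interface

Orientations are given as a rotation vector (axis times angle).
In Python, from workcell import ctrl gives the robot as it stands. The module is installed in compiled form; this text tells all that it offers.
- The arm moves only by the tool jog_arm, never from a script. Its argument "steps" is a list of rows, each an object with "turn": the turn, a rotation vector about the world's x, y, z scaled (see below), a list of three; "dp": the shift along the world's x, y, z scaled (see below), a list of three; "claw": the opening, from 0 (shut) to 1 (fully open). In form: [{"turn": [wx, wy, wz], "dp": [x, y, z], "claw": claw}, ...]. A call has 1 to 12 rows; each row is the pose to reach, as a shift and turn from the pose measured when the call began, turning the shorter way round; what a row does not reach only later rows make up. The controller multiplies each number of a shift by 80 mm and each number of a turn by pi rad. A row lasts 1/12 s, in which the tool goes at most 41.7 mm and 7.16 degrees, less where a joint would pass 70% of its speed; a pose out of reach is approached as far as the arm can. A call with a number of a shift or a turn outside -1 to 1 is refused whole. A call with a gripper value outside its range is refused whole. The fingers move at their own pace and stop on an object; the grip force is fixed at half the most. Time passes only in rows, so rows that repeat a pose let the fingers close. It gives the time, the measured TCP pose, the force and the opening at its end, in the units of the state.
- ctrl.get_obs(): the state, without advancing time (a new reading comes with each control period).
- ctrl.get_image(name): name is "scene" or "top" or "wrist"; returns a dict with "img" (480x640x3 uint8, red, green, blue), "range_z" (480x640 float32, mm along the optical axis (not along the pixel's ray), 0 where there is no reading), "fovy" (degrees; the focal length in pixels is half the picture's height over the tangent of half this angle, whatever the lens; pixels are square), "cx", "cy" (the principal point, pixels), "dist_coeffs" ([k1, k2, p1, p2, k3] as OpenCV has them; the pictures are not rectified), "camera_from_world" (4x4, takes a point from world to camera coordinates); the wrist camera has in their place "hand_eye" (4x4, takes a point from camera to tool coordinates, whose origin is the TCP and whose axes are the tool frame's). Camera axes: x right, y down, z forward; pixel columns grow to the right and rows downward; lengths in mm; the calibration is good to about 2 mm. A picture is of the moment at which its call begins: read the wrist's pose just before it.
- ctrl.close_job(): hands the job in, once; it reports no verdict.
The state is a dict: "t": time; "qpos": joint angles; "qvel": joint speeds; "joint_torque": joint torques, N m; "ee_pos": TCP position; "orientation": TCP orientation; "ft_force": force on the tool from outside, world axes, zero at the start; "moment": the same for the moment, N m; "width": finger opening in mm.
Only numpy, scipy, OpenCV 4.12 (cv2) and the standard library are available. Lean on these libraries where they do the work, as an engineer would, in place of code of your own. Each camera call takes 0.05 s, during which the arm holds its last target.

## Working session

There is one attempt and no reset: what is moved stays moved. The work goes in short steps, Python scripts to look and compute and a tool call to move; the robot and the scene stay as the last step left them, time stands still between calls to the robot, and variables do not carry over. Pictures are saved under pics/ and viewed, and the job is handed in when it is done.

Besides the shell and the picture viewer there is one more tool, called after "Emit:" as name(argument=value, ...), one argument or row to a line, values as JSON. jog_arm: Moves the arm, as the interface text tells. Its arguments: {"type":"object","properties":{"steps":{"type":"array","items":{"type":"object","properties":{"turn":{"type":"array","items":{"type":"number"}},"dp":{"type":"array","items":{"type":"number"}},"claw":{"type":"number"}}}}},"required":["steps"]}

```bash
mkdir -p pics
cat > h.py <<'E'
import numpy as np, cv2
from scipy.spatial.transform import Rotation as R
from workcell import ctrl
def save(name,im): cv2.imwrite('pics/'+name+'.png',cv2.cvtColor(im,cv2.COLOR_RGB2BGR))
def K(d):
    f=240/np.tan(np.radians(d['fovy'])/2); return np.array([[f,0,d['cx']],[0,f,d['cy']],[0,0,1]])
def wfc(d,o=None):
    if 'camera_from_world' in d: return np.linalg.inv(np.array(d['camera_from_world']))
    T=np.eye(4); T[:3,:3]=R.from_rotvec(o['orientation']).as_matrix(); T[:3,3]=o['ee_pos']
    return T@np.array(d['hand_eye'])
def rays(d,px):
    u=cv2.undistortPoints(np.array(px,float).reshape(-1,1,2),K(d),np.array(d['dist_coeffs'],float)).reshape(-1,2)
    return np.c_[u,np.ones(len(u))]
def onplane(d,px,z,o=None):
    T=wfc(d,o); r=rays(d,px)@T[:3,:3].T; c=T[:3,3]
    return c+r*((z-c[2])/r[:,2])[:,None]
def cloud(d,o=None):
    T=wfc(d,o); v,u=np.mgrid[0:480,0:640]; px=np.c_[u.ravel(),v.ravel()]
    P=rays(d,px)*d['range_z'].reshape(-1,1); P=P@T[:3,:3].T+T[:3,3]
    P[d['range_z'].ravel()==0]=np.nan
    return P.reshape(480,640,3)
def proj(d,P,o=None):
    T=np.linalg.inv(wfc(d,o)); 
    p,_=cv2.projectPoints(np.array(P,float).reshape(-1,1,3),cv2.Rodrigues(T[:3,:3])[0],T[:3,3],K(d),np.array(d['dist_coeffs'],float))
    return p.reshape(-1,2)
E
python3 - <<'E'
from h import *
o=ctrl.get_obs(); print(o)
for n in ['scene','top','wrist']:
    d=ctrl.get_image(n); save(n+'0',d['img']); print(n,d['fovy'],d['cx'],d['cy'],d['dist_coeffs']); print(np.round(wfc(d,o),3))
    np.save(n+'0.npy',d,allow_pickle=True)
E
```

```text
{'t': 0.0, 'qpos': array([-1.24798303e+00,  4.23849072e-01,  1.63068259e+00,  5.76614384e-06,
        1.08860589e+00, -1.89839738e-02]), 'qvel': array([-0.00018062,  0.00155633, -0.00059604,  0.00018759,  0.00131414,
        0.00034131]), 'joint_torque': array([-1.54664940e-03, -5.44627082e+01, -2.73670185e+01,  6.43603038e-02,
        2.29661143e-02, -1.37086245e-04]), 'ee_pos': array([ 209.34630165, -588.30464361,  221.89947535]), 'orientation': array([-1.35078898,  0.95473356, -0.9526789 ]), 'ft_force': array([-0.15252973,  0.32559981,  0.66105392]), 'moment': array([0.03566189, 0.03893517, 0.05367002]), 'width': 87.97336395214133}
scene 44.12235646403651 317.47262876450344 243.72680991500343 [-0.11629321  0.          0.          0.          0.        ]
[[ 6.100000e-01  4.260000e-01 -6.670000e-01  1.536193e+03]
 [ 7.920000e-01 -3.530000e-01  4.980000e-01 -7.574790e+02]
 [-2.300000e-02 -8.330000e-01 -5.530000e-01  8.976430e+02]
 [ 0.000000e+00  0.000000e+00  0.000000e+00  1.000000e+00]]
top 42.90367295998599 326.1246008998609 238.96085706189723 [-0.15937  0.       0.       0.       0.     ]
[[ 8.000000e-03 -9.880000e-01  1.570000e-01  3.760170e+02]
 [-1.000000e+00 -1.200000e-02 -2.500000e-02 -1.699500e+01]
 [ 2.600000e-02 -1.560000e-01 -9.870000e-01  1.327464e+03]
 [ 0.000000e+00  0.000000e+00  0.000000e+00  1.000000e+00]]
wrist 62.735625176966415 319.1065833819413 242.4864491703494 [0.02177772 0.         0.         0.         0.        ]
[[ 3.35000e-01 -9.13000e-01 -2.32000e-01  2.72057e+02]
 [-9.42000e-01 -3.25000e-01 -8.10000e-02 -5.66292e+02]
 [-1.00000e-03  2.45000e-01 -9.69000e-01  3.84005e+02]
 [ 0.00000e+00  0.00000e+00  0.00000e+00  1.00000e+00]]
```

View pics/top0.png

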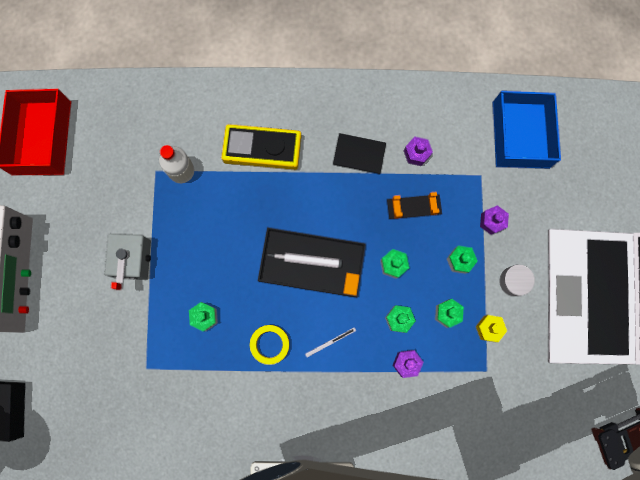

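View pics/scene0.png

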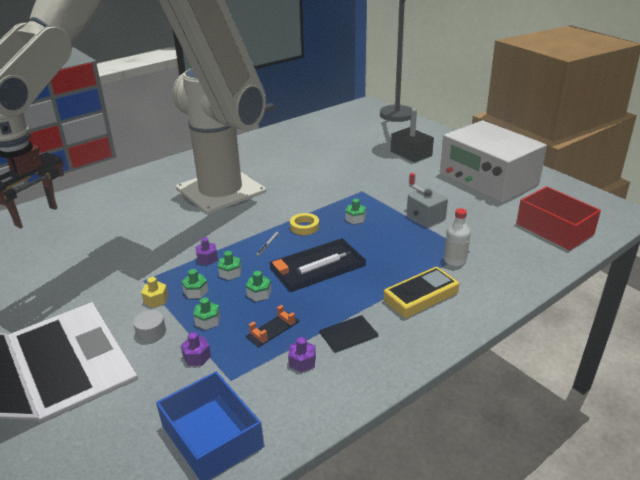

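View pics/wrist0.png

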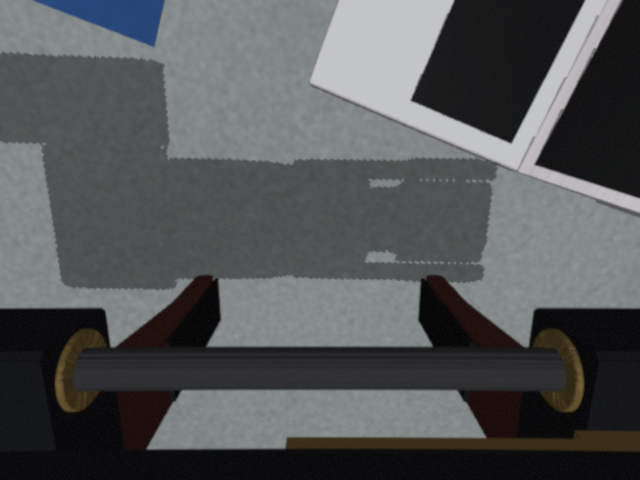

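```bash
cat >> h.py <<'E'
def hexang(pts,c):
    # angle (mod 60deg) of flats normals from boundary polygon pts xy: 6th harmonic of area-weighted contour
    p=pts-c; a=np.arctan2(p[:,1],p[:,0]); r=np.hypot(p[:,0],p[:,1])
    i=np.argsort(a); a=a[i]; r=r[i]
    aa=np.linspace(-np.pi,np.pi,720,endpoint=False); rr=np.interp(aa,a,r,period=2*np.pi)
    f=np.sum(rr*np.exp(-6j*aa)); # corners: max at angle = -arg/6
    corner=-np.angle(f)/6
    return np.degrees(corner), rr.min(), rr.max(), abs(f)/720/rr.mean()
def green(im):
    h=cv2.cvtColor(im,cv2.COLOR_RGB2HSV); return ((h[...,0]>45)&(h[...,0]<80)&(h[...,1]>100)&(h[...,2]>40)).astype(np.uint8)
E
python3 - <<'E'
from h import *
for n in ['top','scene']:
    d=np.load(n+'0.npy',allow_pickle=True).item(); im=d['img']; P=cloud(d)
    print(n)
    m=green(im); k,l,s,c=cv2.connectedComponentsWithStats(m)
    for i in range(1,k):
        if s[i,4]<150: continue
        q=P[l==i]; q=q[~np.isnan(q[:,0])]; top=q[q[:,2]>54]
        lid=q[(q[:,2]>28)&(q[:,2]<40)]
        print('pot',s[i],c[i].round(1),'n',len(q),len(top),'knob',top.mean(0).round(1) if len(top) else None,'lid',lid.mean(0).round(1) if len(lid) else None, 'zmax',np.nanmax(q[:,2]).round(1))
        cn=max(cv2.findContours((l==i).astype(np.uint8),cv2.RETR_EXTERNAL,cv2.CHAIN_APPROX_NONE)[0],key=len).reshape(-1,2)
    h=cv2.cvtColor(im,cv2.COLOR_RGB2HSV)
    o=((h[...,0]>8)&(h[...,0]<18)&(h[...,1]>180)&(h[...,2]>120)).astype(np.uint8)
    k,l,s,c=cv2.connectedComponentsWithStats(o)
    for i in range(1,k):
        if s[i,4]>40:
            q=P[l==i]; q=q[~np.isnan(q[:,0])]; t=q[q[:,2]>np.percentile(q[:,2],90)-4]; print('orange',s[i],t.mean(0).round(1),cv2.minAreaRect(t[:,:2].astype(np.float32)))
    r=(((h[...,0]<5)|(h[...,0]>175))&(h[...,1]>150)&(h[...,2]>100)).astype(np.uint8)
    k,l,s,c=cv2.connectedComponentsWithStats(r)
    for i in range(1,k):
        if s[i,4]>20:
            q=P[l==i]; q=q[~np.isnan(q[:,0])]; t=q[q[:,2]>np.percentile(q[:,2],90)-4] if len(q) else q; print('red',s[i],t.mean(0).round(1))
    if n=='top':
        for uv in [(300,220),(300,200),(200,350),(400,380),(330,240),(313,262)]: print(uv,P[uv[1],uv[0]].round(1))
E
```

```text
top
pot [449 246  28  26 530] [462.6 258.7] n 527 81 knob [ 542.5 -345.6   61.3] lid [ 541.  -344.5   33.8] zmax 68.9
pot [382 250  27  28 543] [394.9 263. ] n 541 81 knob [ 532.3 -196.3   61.7] lid [ 530.6 -196.9   34.1] zmax 70.4
pot [  1 255  15  58 639] [  8.2 283.8] n 638 638 knob [468.6 615.7  97.1] lid None zmax 124.8
pot [438 299  25  28 550] [450.  312.6] n 546 77 knob [ 424.7 -315.3   61.7] lid [ 424.9 -314.2   33.8] zmax 68.8
pot [189 302  27  29 566] [202.  316.2] n 560 87 knob [412.6 211.9  61. ] lid [412.8 210.7  33.5] zmax 66.3
pot [387 306  28  27 565] [400.4 318.6] n 564 89 knob [ 412.2 -208.    61.7] lid [ 412.3 -207.4   33.9] zmax 67.9
orange [429 192  11  22 139] [ 666.8 -286.    31.6] ((665.4971923828125, -286.4389953613281), (45.614383697509766, 13.877787590026855), 7.791865348815918)
orange [393 196  10  21 153] [ 656.3 -203.8   31.1] ((656.3571166992188, -203.4952850341797), (45.61235809326172, 13.929612159729004), 5.949150085449219)
red [   0   89   58   78 2656] [820.2 605.4  78.5]
red [160 145  14  14 140] [737.7 275.7 150.5]
red [111 282   7   8  38] [469.
[... 358 characters left out ...]
 64.6
pot [218 251  22  20 283] [228.5 261.5] n 283 48 knob [ 419.3 -205.9   60.3] lid [ 423.7 -208.1   34.3] zmax 64.6
pot [182 269  24  20 312] [193.5 279.9] n 311 53 knob [ 432.  -312.3   60.7] lid [ 436.1 -314.3   34. ] zmax 65.9
pot [246 271  24  21 330] [257.7 281.9] n 329 58 knob [ 538.9 -194.7   60.7] lid [ 542.3 -197.1   34.3] zmax 68.2
pot [194 297  25  23 366] [205.5 309. ] n 363 65 knob [ 549.5 -343.4   60.5] lid [ 552.  -344.9   33.8] zmax 66.0
red [ 53  63  42  31 535] [-465.5 -237.9  352.1]
red [ 31 126  31  26 405] [-465.1 -391.2  172.1]
red [ 70 138  37  29 303] [-465.  -266.4   82. ]
red [522 195  78  33 253] [862.5 583.5  80.2]
red [456 209  10   5  38] [746.2 277.9 151.3]
```

Run:
```python
from h import *
d=np.load('top0.npy',allow_pickle=True).item(); im=d['img']; P=cloud(d)
save('trayz',cv2.resize(im[215:310,245:420],None,fx=4,fy=4,interpolation=cv2.INTER_NEAREST)[:600,:800])
h=cv2.cvtColor(im,cv2.COLOR_RGB2HSV)
print(h[284,351],h[262,310],h[250,340],h[205,400])
m=np.zeros((480,640),np.uint8); m[215:310,245:380]=1
tray=m*((h[...,2]<80)|((h[...,0]>100)^True)&(h[...,1]>=0)).astype(np.uint8)
blue=((h[...,0]>100)&(h[...,0]<125)&(h[...,1]>120)&(h[...,2]>90))
t=m*(~blue)
k,l,s,c=cv2.connectedComponentsWithStats(t.astype(np.uint8)); i=1+np.argmax(s[1:,4]); print(s[i])
cn=max(cv2.findContours((l==i).astype(np.uint8),cv2.RETR_EXTERNAL,cv2.CHAIN_APPROX_NONE)[0],key=len)
W=onplane(d,cn.reshape(-1,2),20)[:,:2]; print(cv2.minAreaRect(W.astype(np.float32)), cv2.boxPoints(cv2.minAreaRect(W.astype(np.float32))))
q=P[m>0]; q=q[(q[:,2]>15.5)&(q[:,2]<24)]; print(cv2.minAreaRect(q[:,:2].astype(np.float32)),len(q))
w=m*((h[...,1]<50)&(h[...,2]>110)); 
k,l,s,c=cv2.connectedComponentsWithStats(w.astype(np.uint8)); i=1+np.argmax(s[1:,4]); v,u=np.where(l==i)
Wd=onplane(d,np.c_[u,v],18)[:,:2].astype(np.float32); print('driver',s[i],cv2.minAreaRect(Wd),cv2.boxPoints(cv2.minAreaRect(Wd)))
```

```text
[ 18 255 237] [155   8 198] [100  18  42] [ 15 225 152]
[ 258  228  108   70 5529]
((532.674072265625, -19.124374389648438), (218.05386352539062, 119.21269989013672), 81.29443359375) [[ 457.25244  -117.8734  ]
 [ 575.09174  -135.91705 ]
 [ 608.0957     79.62465 ]
 [ 490.2564     97.668304]]
((534.86279296875, -19.342567443847656), (218.6175994873047, 120.0773696899414), 81.34977722167969) 1165
driver [274 253  65  15 527] ((539.1818237304688, -6.961830139160156), (140.10183715820312, 19.426368713378906), 83.47063446044922) [[521.566    -75.45387 ]
 [540.8664   -77.66289 ]
 [556.79767   61.530212]
 [537.49725   63.739227]]
```

View pics/trayz.png

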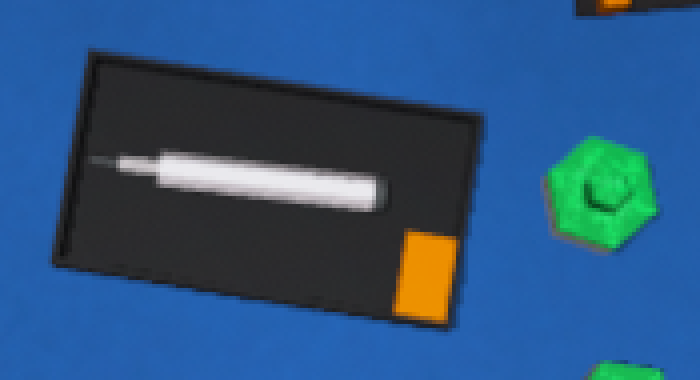

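```bash
cat >> h.py <<'E'
def st():
    o=ctrl.get_obs(); M=R.from_rotvec(o['orientation']).as_matrix()
    yaw=np.degrees(np.arctan2(M[1,0],M[0,0]))
    print('t %.2f'%o['t'],'pos',np.round(o['ee_pos'],1),'yaw %.2f'%yaw,'fing',M[:,1].round(3),'F',np.round(o['ft_force'],1),'w %.1f'%o['width'],'q6 %.2f'%o['qpos'][5])
    return o,yaw,M
def go(x,y,z,yaw=None):
    """print dp, turn for target"""
    o,yw,M=st(); dp=(np.array([x,y,z])-o['ee_pos'])/80
    if yaw is None: yaw=yw
    yaw=(yaw-yw+90)%180-90+yw
    Md=np.array([[np.cos(np.radians(yaw)),0,-np.sin(np.radians(yaw))],[np.sin(np.radians(yaw)),0,np.cos(np.radians(yaw))],[0,-1,0]])
    t=R.from_matrix(Md@M.T).as_rotvec()/np.pi
    print('dp',dp.round(3),'turn',t.round(4),'(%.1f deg)'%(yaw-yw))
E
python3 -c "
from h import *
go(530,-20,250,-7)"
```

```text
t 0.15 pos [ 209.4 -588.4  222.1] yaw -70.42 fing [-0.     0.001 -1.   ] F [0.8 0.7 1. ] w 87.9 q6 -0.02
dp [4.007 7.105 0.349] turn [-3.000e-04 -3.000e-04  3.523e-01] (63.4 deg)
```

Emit:
jog_arm(
  steps=[
    {"dp":[0.3,0.5,0.3],"turn":[0,0,0.04],"claw":1},
    {"dp":[0.6,1,0.4],"turn":[0,0,0.08],"claw":1},
    {"dp":[0.6,1,0.4],"turn":[0,0,0.08],"claw":1},
  ],
)

```text
t: 0.4
ee_pos: [258.7, -505.7, 254.8]
orientation: [-1.433, 0.758, -0.756]
ft_force: [-0.6, 0.0, -0.2]
width: 87.5
```

Emit:
jog_arm(
  steps=[
    {"dp":[0.3,0.5,0],"turn":[0,0,0.04],"claw":1},
    {"dp":[0.6,1,0],"turn":[0,0,0.08],"claw":1},
    {"dp":[0.6,1,0],"turn":[0,0,0.08],"claw":1},
  ],
)

```text
t: 0.65
ee_pos: [307.9, -421.7, 254.5]
orientation: [-1.494, 0.56, -0.556]
ft_force: [0.2, 0.0, -0.2]
width: 88.0
```

Emit:
jog_arm(
  steps=[
    {"dp":[0.3,0.5,0],"turn":[0,0,0.04],"claw":1},
    {"dp":[0.6,1,0],"turn":[0,0,0.08],"claw":1},
    {"dp":[0.6,1,0],"turn":[0,0,0.08],"claw":1},
  ],
)

```text
t: 0.9
ee_pos: [357.0, -338.4, 254.3]
orientation: [-1.537, 0.36, -0.355]
ft_force: [0.2, -0.5, -0.3]
width: 88.0
```

Emit:
jog_arm(
  steps=[
    {"dp":[0.3,0.5,0],"turn":[0,0,0.04],"claw":1},
    {"dp":[0.6,1,0],"turn":[0,0,0.08],"claw":1},
    {"dp":[0.6,1,0],"turn":[0,0,0.08],"claw":1},
  ],
)

```text
t: 1.15
ee_pos: [406.4, -255.3, 254.1]
orientation: [-1.56, 0.159, -0.154]
ft_force: [-0.4, -0.3, 0.1]
width: 87.6
```

Emit:
jog_arm(
  steps=[
    {"dp":[0.3,0.5,0],"turn":[0,0,0.02],"claw":1},
    {"dp":[0.6,1,0],"turn":[0,0,0.03],"claw":1},
    {"dp":[0.6,1,0],"turn":[0,0,0.03],"claw":1},
  ],
)

```text
t: 1.4
ee_pos: [456.3, -172.3, 254.1]
orientation: [-1.564, 0.084, -0.079]
ft_force: [-0.1, -0.5, -0.6]
width: 87.7
```

Emit:
jog_arm(
  steps=[
    {"dp":[0.3,0.5,0],"claw":1},
    {"dp":[0.6,1,0],"claw":1},
    {"dp":[0.6,1,0],"claw":1},
  ],
)

```text
invalid input at $.steps[0]: expected keys turn, dp, claw
```

Emit:
jog_arm(
  steps=[
    {"dp":[0.4,0.5,0],"turn":[0,0,0],"claw":1},
    {"dp":[0.9,1,0],"turn":[0,0,0],"claw":1},
    {"dp":[0.9,1,0],"turn":[0,0,0],"claw":1},
  ],
)

```text
t: 1.65
ee_pos: [530.2, -90.3, 254.2]
orientation: [-1.564, 0.085, -0.082]
ft_force: [0.2, -0.7, -0.4]
width: 87.3
```

Emit:
jog_arm(
  steps=[
    {"dp":[0,0.5,0],"turn":[0,0,0],"claw":1},
    {"dp":[0,0.7,0],"turn":[0,0,0],"claw":1},
    {"dp":[0,0.7,0],"turn":[0,0,0],"claw":1},
    {"dp":[0,0.7,0],"turn":[0,0,0],"claw":1},
  ],
)

```text
t: 1.98
ee_pos: [530.3, -34.0, 254.0]
orientation: [-1.564, 0.084, -0.081]
ft_force: [-0.1, -0.3, 1.0]
width: 87.6
```

Run:
```python
from h import *
o,_,_=st(); d=ctrl.get_image('wrist'); save('w1',d['img']); np.save('w1.npy',[d,o],allow_pickle=True)
```

```text
t 1.98 pos [530.3 -34.  254. ] yaw -6.03 fing [-0.002  0.005 -1.   ] F [-0.1 -0.3  1. ] w 87.6 q6 0.01
```

View pics/w1.png

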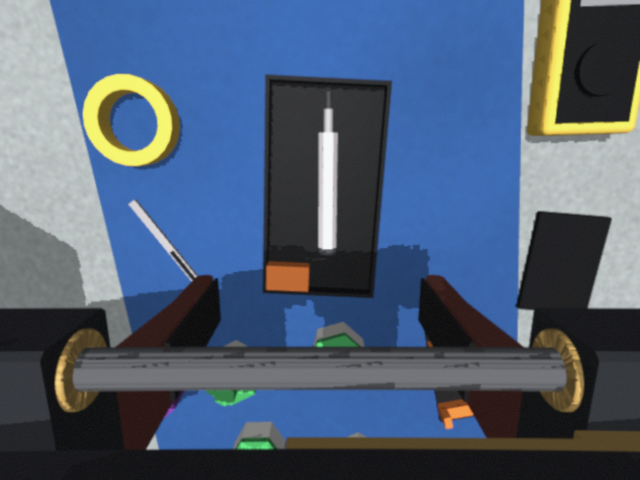

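```bash
cat >> h.py <<'E'
def trayfit(d,o=None,box=None,pr=True):
    im=d['img']; h=cv2.cvtColor(im,cv2.COLOR_RGB2HSV)
    return h
E
python3 - <<'E'
from h import *
d,o=np.load('w1.npy',allow_pickle=True); im=d['img']; h=cv2.cvtColor(im,cv2.COLOR_RGB2HSV)
P=cloud(d,o)
print('bench z',P[60,200].round(1),P[200,450].round(1),'floor',P[120,290].round(1),'driver',P[190,327].round(1))
blue=((h[...,0]>100)&(h[...,0]<125)&(h[...,1]>120))
m=np.zeros((480,640),np.uint8); m[60:310,240:410]=1
t=m*(~blue)
k,l,s,c=cv2.connectedComponentsWithStats(t.astype(np.uint8)); i=1+np.argmax(s[1:,4]); print(s[i])
msk=(l==i).astype(np.uint8)
cn=max(cv2.findContours(msk,cv2.RETR_EXTERNAL,cv2.CHAIN_APPROX_NONE)[0],key=len)
W=onplane(d,cn.reshape(-1,2),20,o)[:,:2].astype(np.float32); r=cv2.minAreaRect(W); print(r); print(cv2.boxPoints(r))
ap=cv2.approxPolyDP(cv2.convexHull(cn),8,True).reshape(-1,2); print(ap, onplane(d,ap,20,o).round(1)[:,:2])
w=m*((h[...,1]<70)&(h[...,2]>125)); k,l,s,c=cv2.connectedComponentsWithStats(w.astype(np.uint8)); i=1+np.argmax(s[1:,4]);print(s[i])
B=l==i; rows=B.sum(1); print([(v,rows[v]) for v in range(95,262,5)])
v,u=np.where(B); sel=v>=135
Wd=onplane(d,np.c_[u,v][sel],16,o)[:,:2].astype(np.float32); rr=cv2.minAreaRect(Wd); print(rr,cv2.boxPoints(rr))
# block
ob=((h[...,0]>5)&(h[...,0]<22)&(h[...,1]>150)&(m>0)).astype(np.uint8)
v,u=np.where(ob); q=P[v,u]; q=q[(q[:,2]>16)]; print('block',np.nanmedian(q,0), cv2.minAreaRect(q[:,:2].astype(np.float32)))
q=P[m>0]; q=q[(q[:,2]>16)&(q[:,2]<24)]; print('depth rim',cv2.minAreaRect(q[:,:2].astype(np.float32)))
E
```

```text
bench z [429.7 122.5   0.5] [667.8 -39.5   0.9] floor [510.   58.3   4.2] driver [539.7 -13.2  20. ]
[  263    75   129   222 25586]
((534.8062133789062, -16.293685913085938), (217.16470336914062, 118.04118347167969), 81.19947814941406)
[[ 459.86792  -114.567856]
 [ 576.5194   -132.62755 ]
 [ 609.7445     81.980484]
 [ 493.09302   100.04018 ]]
[[266  75]
 [391  82]
 [372 296]
 [263 291]] [[ 493.7   99.3]
 [ 609.5   80.9]
 [ 576.3 -131. ]
 [ 460.8 -113.2]]
[ 318  108   20  142 2410]
[(95, np.int64(0)), (100, np.int64(0)), (105, np.int64(0)), (110, np.int64(9)), (115, np.int64(9)), (120, np.int64(9)), (125, np.int64(9)), (130, np.int64(9)), (135, np.int64(20)), (140, np.int64(19)), (145, np.int64(20)), (150, np.int64(19)), (155, np.int64(19)), (160, np.int64(19)), (165, np.int64(19)), (170, np.int64(18)), (175, np.int64(19)), (180, np.int64(19)), (185, np.int64(19)), (190, np.int64(18)), (195, np.int64(19)), (200, np.int64(19)), (205, np.int64(18)), (210, np.int64(19)), (215, np.int64(19)), (220, np.int64(18)), (225, np.int64(19)), (230, np.int64(19)), (235, np.int64(18)), (240, np.int64(18)), (245, np.int64(18)), (250, np.int64(0)), (255, np.int64(0)), (260, np.int64(0))]
((539.5637817382812, -17.716358184814453), (115.57789611816406, 18.75419807434082), 83.92716979980469) [[524.1257   -74.18898 ]
 [542.7746   -76.173035]
 [555.0019    38.756264]
 [536.35297   40.74032 ]]
block [ 488.21102993 -101.35892176   20.05119608] ((488.3499755859375, -101.436279296875), (29.231536865234375, 45.44660568237305), 81.09801483154297)
depth rim ((535.0740966796875, -16.39739227294922), (219.35293579101562, 119.83767700195312), 81.43869018554688)
```

Emit:
jog_arm(
  steps=[
    {"dp":[0.06,0.1,-0.5],"turn":[0,0,0],"claw":0.55},
    {"dp":[0.12,0.19,-1],"turn":[0,0,0],"claw":0.55},
    {"dp":[0.12,0.19,-1],"turn":[0,0,0],"claw":0.55},
  ],
)

```text
t: 2.28
ee_pos: [535.9, -20.3, 167.9]
orientation: [-1.564, 0.095, -0.075]
ft_force: [-1.4, 0.2, -0.9]
width: 71.5
```

Emit:
jog_arm(
  steps=[
    {"dp":[0,0,-0.5],"turn":[0,0,0],"claw":0.55},
    {"dp":[0,0,-1],"turn":[0,0,0],"claw":0.55},
    {"dp":[0,0,-1],"turn":[0,0,0],"claw":0.55},
  ],
)

```text
t: 2.53
ee_pos: [531.9, -21.5, 83.4]
orientation: [-1.564, 0.104, -0.069]
ft_force: [-1.5, -0.2, 0.4]
width: 51.3
```

Run:
```python
from h import *
go(539.7,-19,6.5,-6.1)
d=ctrl.get_image('wrist'); save('w2',d['img'])
```

```text
t 2.53 pos [531.9 -21.5  83.4] yaw -6.31 fing [-0.022  0.006 -1.   ] F [-1.5 -0.2  0.4] w 51.3 q6 0.04
dp [ 0.097  0.031 -0.961] turn [-0.0019 -0.0071  0.0012] (0.2 deg)
```

View pics/w2.png

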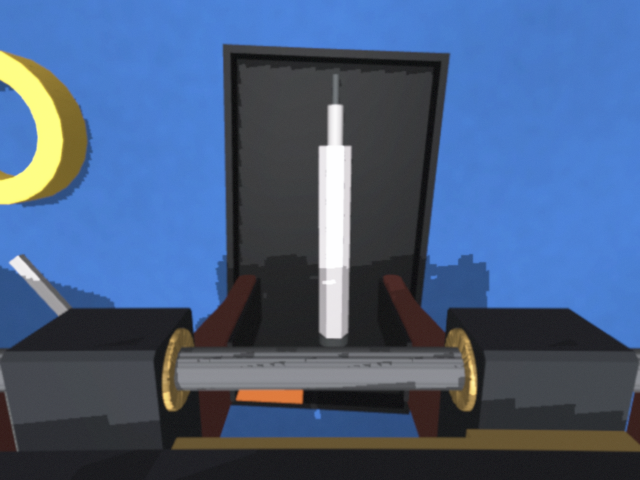

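Emit:
jog_arm(
  steps=[
    {"dp":[0.1,0.03,-0.4],"turn":[-0.002,-0.007,0.001],"claw":0.55},
    {"dp":[0.1,0.03,-0.8],"turn":[-0.002,-0.007,0.001],"claw":0.55},
    {"dp":[0.1,0.03,-0.96],"turn":[-0.002,-0.007,0.001],"claw":0.55},
    {"dp":[0.1,0.03,-0.96],"turn":[-0.002,-0.007,0.001],"claw":0.55},
    {"dp":[0.1,0.03,-0.96],"turn":[-0.002,-0.007,0.001],"claw":0},
    {"dp":[0.1,0.03,-0.96],"turn":[-0.002,-0.007,0.001],"claw":0},
    {"dp":[0.1,0.03,-0.96],"turn":[-0.002,-0.007,0.001],"claw":0},
    {"dp":[0.1,0.03,-0.96],"turn":[-0.002,-0.007,0.001],"claw":0},
    {"dp":[0.1,0.03,-0.96],"turn":[-0.002,-0.007,0.001],"claw":0},
  ],
)

```text
t: 3.33
ee_pos: [541.8, -19.1, 10.2]
orientation: [-1.569, 0.081, -0.087]
ft_force: [-0.0, -0.2, 0.6]
width: 18.6
```

Run:
```python
from h import *
o,_,_=st()
d=ctrl.get_image('wrist'); save('w3',d['img'])
```

```text
t 3.33 pos [541.8 -19.1  10.2] yaw -6.12 fing [ 0.004 -0.    -1.   ] F [-0.  -0.2  0.6] w 18.6 q6 0.05
```

View pics/w3.png

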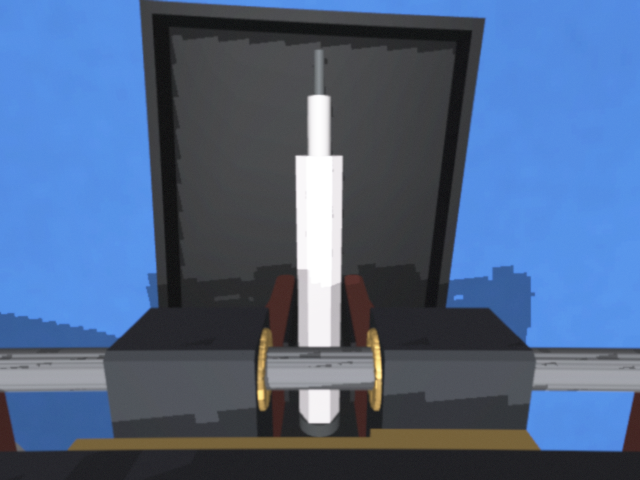

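Emit:
jog_arm(
  steps=[
    {"dp":[0,0,0],"turn":[0,0,0],"claw":0},
    {"dp":[0,0,0],"turn":[0,0,0],"claw":0},
    {"dp":[0,0,0.3],"turn":[0,0,0],"claw":0},
    {"dp":[0,0,0.7],"turn":[0,0,0],"claw":0},
    {"dp":[0,0,1],"turn":[0,0,0],"claw":0},
    {"dp":[0,0,1],"turn":[0,0,0],"claw":0},
  ],
)

```text
t: 3.88
ee_pos: [544.7, -19.1, 94.1]
orientation: [-1.569, 0.076, -0.092]
ft_force: [1.1, -0.5, -0.6]
width: 17.1
```

Run:
```python
from h import *
o,_,_=st()
d=ctrl.get_image('wrist'); save('w4',d['img'])
t=ctrl.get_image('top'); save('t4',t['img'])
```

```text
t 3.88 pos [544.7 -19.1  94.1] yaw -6.12 fing [ 0.01  -0.001 -1.   ] F [ 1.1 -0.5 -0.6] w 17.1 q6 0.05
```

View pics/w4.png

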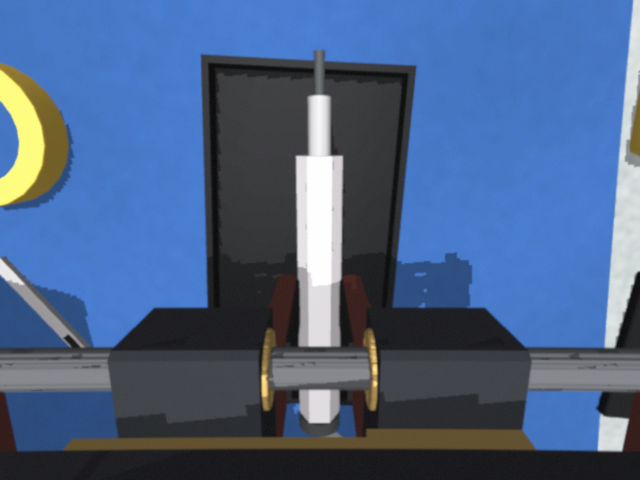

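View pics/t4.png

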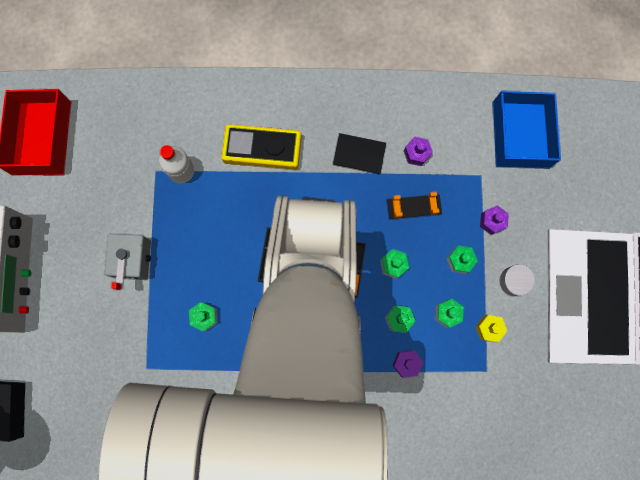

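Emit:
jog_arm(
  steps=[
    {"dp":[0.1,-0.4,0.4],"turn":[0,0.003,0],"claw":0},
    {"dp":[0.2,-1,1],"turn":[0,0.003,0],"claw":0},
    {"dp":[0.2,-1,1],"turn":[0,0.003,0],"claw":0},
  ],
)

```text
t: 4.23
ee_pos: [558.2, -100.3, 170.7]
orientation: [-1.57, 0.088, -0.079]
ft_force: [0.1, -1.1, -0.3]
width: 16.8
```

Emit:
jog_arm(
  steps=[
    {"dp":[0.1,-0.5,0.1],"turn":[0,0,0],"claw":0},
    {"dp":[0.2,-1,0.1],"turn":[0,0,0],"claw":0},
    {"dp":[0.2,-1,0.1],"turn":[0,0,0],"claw":0},
  ],
)

```text
t: 4.48
ee_pos: [575.4, -186.2, 178.2]
orientation: [-1.572, 0.089, -0.083]
ft_force: [-0.4, 0.0, -0.7]
width: 16.7
```

Emit:
jog_arm(
  steps=[
    {"dp":[0.1,-0.5,0],"turn":[0,0,0.01],"claw":0},
    {"dp":[0.2,-1,0],"turn":[0,0,0.03],"claw":0},
    {"dp":[0.2,-1,0],"turn":[0,0,0.06],"claw":0},
  ],
)

```text
t: 4.73
ee_pos: [591.7, -271.1, 176.1]
orientation: [-1.575, -0.059, 0.065]
ft_force: [0.2, -0.4, -0.5]
width: 17.0
```

Emit:
jog_arm(
  steps=[
    {"dp":[0.1,-0.4,0],"turn":[0,0,0.01],"claw":0},
    {"dp":[0.1,-0.6,0],"turn":[0,0,0.01],"claw":0},
    {"dp":[0.1,-0.6,0],"turn":[0,0,0.01],"claw":0},
    {"dp":[0.1,-0.6,0],"turn":[0,0,0.01],"claw":0},
  ],
)

```text
t: 5.07
ee_pos: [598.6, -318.9, 174.2]
orientation: [-1.572, -0.079, 0.09]
ft_force: [0.3, 0.3, -0.1]
width: 17.2
```

Run:
```python
from h import *
o,_,_=st(); d=ctrl.get_image('wrist'); save('w5',d['img']); np.save('w5.npy',[d,o],allow_pickle=True)
P=cloud(d,o); im=d['img']
h=cv2.cvtColor(im,cv2.COLOR_RGB2HSV)
m=((h[...,0]>5)&(h[...,0]<22)&(h[...,1]>150)).astype(np.uint8); k,l,s,c=cv2.connectedComponentsWithStats(m)
for i in range(1,k):
    if s[i,4]>60:
        q=P[l==i]; q=q[(q[:,2]>28)&(q[:,2]<36)]
        if len(q)>10: print(s[i],c[i],len(q),cv2.minAreaRect(q[:,:2].astype(np.float32)))
```

```text
t 5.07 pos [ 598.6 -318.9  174.2] yaw 6.17 fing [-0.006 -0.003 -1.   ] F [ 0.3  0.3 -0.1] w 17.2 q6 -0.61
[ 384   70   70   26 1585] [417.85173502  83.26182965] 507 ((658.5169067382812, -202.51890563964844), (45.59884262084961, 14.136098861694336), 5.816267967224121)
[ 381  183   64   22 1277] [411.44714174 192.90602976] 413 ((667.47705078125, -284.3020324707031), (45.63188552856445, 14.146300315856934), 6.049924373626709)
```

View pics/w5.png

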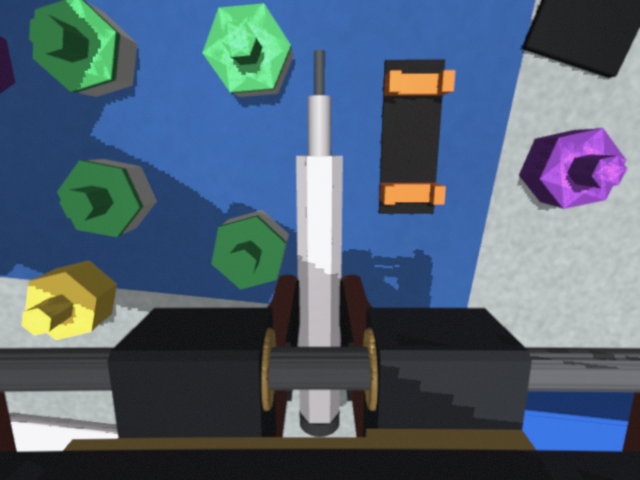

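Run:
```python
from h import *
d,o=np.load('w5.npy',allow_pickle=True)
P=cloud(d,o)
T=np.array(o['ee_pos']); a=np.radians(6.17); yy=np.array([-np.sin(a),np.cos(a)])
for p in [(319,158),(319,200),(319,240)]: print(P[p[1],p[0]]-T, (P[p[1],p[0]]-T)[:2]@yy)
q=onplane(d,[(297,156),(342,156),(302,428),(338,428)],T[2]+3,o)-T; print(q.round(1),q[:,:2]@yy)
go(663,-243.4,100,6.2)
```

```text
[-6.68517735 60.603213    9.21849044] 60.97067624478193
[-4.97415748 44.80479906  9.88720827] 45.07987820613214
[-3.26622929 29.02119513 10.33829416] 29.20413667519736
[[-15.4  60.2   3. ]
 [  2.2  62.1   3. ]
 [ -1.3 -64.5   3. ]
 [ 15.6 -62.6   3. ]] [ 61.49295671  61.49638218 -63.96859384 -63.87532642]
t 5.12 pos [ 598.7 -318.1  174.6] yaw 6.24 fing [-0.006 -0.003 -1.   ] F [-0.1  0.8 -0.4] w 16.9 q6 -0.61
dp [ 0.803  0.934 -0.932] turn [ 0.001  -0.002  -0.0002] (-0.0 deg)
```

Emit:
jog_arm(
  steps=[
    {"dp":[0.4,0.5,-0.1],"turn":[0.001,-0.002,0],"claw":0},
    {"dp":[0.8,0.93,-0.5],"turn":[0.001,-0.002,0],"claw":0},
    {"dp":[0.8,0.93,-0.93],"turn":[0.001,-0.002,0],"claw":0},
    {"dp":[0.8,0.93,-0.93],"turn":[0.001,-0.002,0],"claw":0},
    {"dp":[0.8,0.93,-0.93],"turn":[0.001,-0.002,0],"claw":0},
  ],
)

```text
t: 5.53
ee_pos: [660.5, -240.1, 96.2]
orientation: [-1.566, -0.082, 0.093]
ft_force: [-0.3, -0.7, 0.1]
width: 17.3
```

Run:
```python
from h import *
go(663,-243.4,26,6.2)
```

```text
t 5.53 pos [ 660.5 -240.1   96.2] yaw 6.42 fing [-0.007  0.003 -1.   ] F [-0.3 -0.7  0.1] w 17.3 q6 -0.48
dp [ 0.031 -0.042 -0.877] turn [-0.0009 -0.0023 -0.0012] (-0.2 deg)
```

Emit:
jog_arm(
  steps=[
    {"dp":[0.03,-0.04,-0.3],"turn":[-0.001,-0.002,-0.001],"claw":0},
    {"dp":[0.03,-0.04,-0.6],"turn":[-0.001,-0.002,-0.001],"claw":0},
    {"dp":[0.03,-0.04,-0.75],"turn":[-0.001,-0.002,-0.001],"claw":0},
    {"dp":[0.03,-0.04,-0.75],"turn":[-0.001,-0.002,-0.001],"claw":0},
    {"dp":[0.03,-0.04,-0.75],"turn":[-0.001,-0.002,-0.001],"claw":0},
    {"dp":[0.03,-0.04,-0.75],"turn":[-0.001,-0.002,-0.001],"claw":0},
  ],
)

```text
t: 6.03
ee_pos: [663.8, -244.1, 38.2]
orientation: [-1.57, -0.086, 0.084]
ft_force: [0.0, 0.1, -0.1]
width: 17.0
```

Run:
```python
from h import *
go(663,-243.4,26,6.2)
d=ctrl.get_image('wrist'); save('w6',d['img'])
d=ctrl.get_image('scene'); save('s6',cv2.resize(d['img'][260:380,200:360],None,fx=4,fy=4))
```

```text
t 6.03 pos [ 663.8 -244.1   38.2] yaw 6.20 fing [ 0.001 -0.001 -1.   ] F [ 0.   0.1 -0.1] w 17.0 q6 -0.48
dp [-0.01   0.009 -0.152] turn [ 0.0004  0.0005 -0.    ] (-0.0 deg)
```

View pics/w6.png

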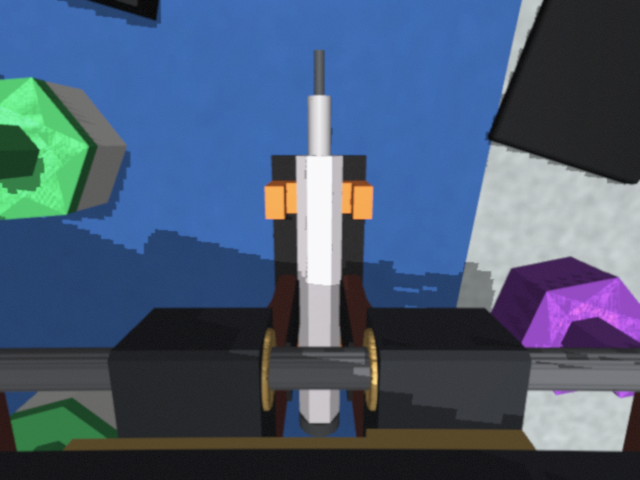

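View pics/s6.png

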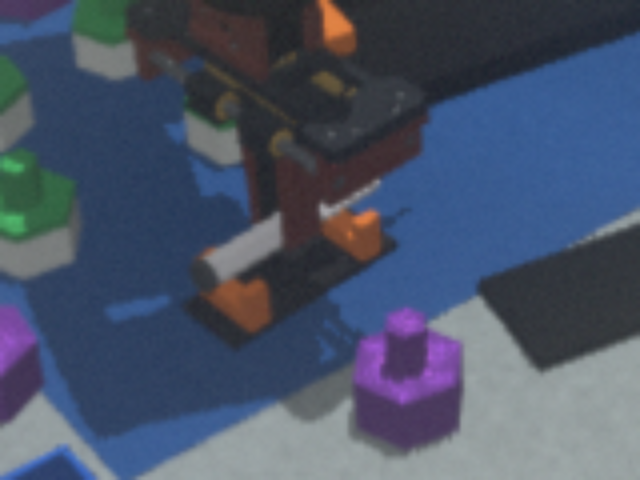

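Emit:
jog_arm(
  steps=[
    {"dp":[0,0,-0.1],"turn":[0,0,0],"claw":0},
    {"dp":[0,0,-0.17],"turn":[0,0,0],"claw":0},
    {"dp":[0,0,-0.17],"turn":[0,0,0],"claw":0},
    {"dp":[0,0,-0.17],"turn":[0,0,0],"claw":0},
  ],
)

```text
t: 6.47
ee_pos: [663.7, -243.9, 24.3]
orientation: [-1.57, -0.086, 0.084]
ft_force: [0.2, 0.1, -0.3]
width: 17.1
```

Emit:
jog_arm(
  steps=[
    {"dp":[0,0,0],"turn":[0,0,0],"claw":0.45},
    {"dp":[0,0,0],"turn":[0,0,0],"claw":0.45},
    {"dp":[0,0,0],"turn":[0,0,0],"claw":0.45},
    {"dp":[0,0,0],"turn":[0,0,0],"claw":0.45},
    {"dp":[0,0,0.2],"turn":[0,0,0],"claw":0.45},
    {"dp":[0,0,0.6],"turn":[0,0,0],"claw":0.45},
    {"dp":[0,0,1],"turn":[0,0,0],"claw":0.45},
    {"dp":[0,0,1],"turn":[0,0,0],"claw":0.45},
  ],
)

```text
t: 7.13
ee_pos: [667.9, -245.4, 112.4]
orientation: [-1.575, -0.094, 0.076]
ft_force: [1.2, -1.1, 0.9]
width: 39.7
```

Run:
```python
from h import *
st()
d=ctrl.get_image('wrist'); save('w7',d['img'])
```

```text
t 7.13 pos [ 667.9 -245.4  112.4] yaw 6.22 fing [ 0.011 -0.005 -1.   ] F [ 1.2 -1.1  0.9] w 39.7 q6 -0.48
```

View pics/w7.png

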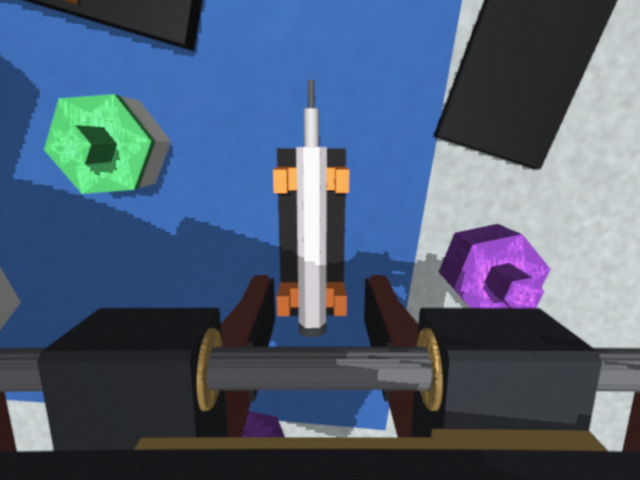

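```bash
cat >> h.py <<'E'
def pots(d,o=None,z0=0,minn=150):
    """returns list (center by lid, knob center, flat-normal angle mod 60 deg)"""
    P=cloud(d,o); m=green(d['img']); out=[]
    k,l,s,c=cv2.connectedComponentsWithStats(m)
    for i in range(1,k):
        if s[i,4]<minn: continue
        edge = s[i,0]<=1 or s[i,1]<=1 or s[i,0]+s[i,2]>=639 
        q=P[(l==i)]; q=q[~np.isnan(q[:,0])]
        kn=q[(q[:,2]>z0+57)&(q[:,2]<z0+66)]; ld=q[(q[:,2]>z0+30)&(q[:,2]<z0+38)]
        if len(kn)<10 or len(ld)<60: continue
        hull=cv2.convexHull(ld[:,:2].astype(np.float32)).reshape(-1,2)
        # densify hull
        dn=np.concatenate([np.linspace(hull[j],hull[(j+1)%len(hull)],20,endpoint=False) for j in range(len(hull))])
        kh=cv2.convexHull(kn[:,:2].astype(np.float32)); M=cv2.moments(kh); kc=np.array([M['m10']/M['m00'],M['m01']/M['m00']])
        H=cv2.moments(hull.astype(np.float32)); hc=np.array([H['m10']/H['m00'],H['m01']/H['m00']])
        ca,r0,r1,am=hexang(dn,hc)
        fa=(ca+30)%60
        out.append(dict(px=c[i].round(0),lid=hc.round(1),knob=kc.round(1),kz=np.median(kn[:,2]).round(1),flat=round(fa,1),r=(round(float(r0),1),round(float(r1),1)),am=round(float(am),3),area=round(cv2.contourArea(hull.astype(np.float32))),edge=edge))
    return out
E
python3 - <<'E'
from h import *
d,o=np.load('w5.npy',allow_pickle=True)
for p in pots(d,o): print(p)
d=np.load('top0.npy',allow_pickle=True).item()
for p in pots(d): print(p)
E
```

```text
{'px': array([74., 44.]), 'lid': array([ 413.5, -206.7]), 'knob': array([ 413.9, -206.8]), 'kz': np.float64(62.0), 'flat': np.float64(52.2), 'r': (27.0, 31.8), 'am': 0.024, 'area': 2594, 'edge': np.True_}
{'px': array([246.,  48.]), 'lid': array([ 532.6, -195.3]), 'knob': array([ 532.8, -195.5]), 'kz': np.float64(62.0), 'flat': np.float64(40.8), 'r': (26.8, 30.9), 'am': 0.027, 'area': 2508, 'edge': np.False_}
{'px': array([ 99., 198.]), 'lid': array([ 426.7, -313.7]), 'knob': array([ 426.7, -313.8]), 'kz': np.float64(61.9), 'flat': np.float64(25.5), 'r': (27.2, 31.1), 'am': 0.025, 'area': 2569, 'edge': np.False_}
{'px': array([248., 252.]), 'lid': array([ 543.3, -344.2]), 'knob': array([ 543.2, -344.3]), 'kz': np.float64(62.0), 'flat': np.float64(51.7), 'r': (26.9, 31.1), 'am': 0.027, 'area': 2531, 'edge': np.False_}
{'px': array([463., 259.]), 'lid': array([ 541.9, -345.9]), 'knob': array([ 542.5, -345.9]), 'kz': np.float64(61.4), 'flat': np.float64(51.3), 'r': (26.5, 30.1), 'am': 0.02, 'area': 2425, 'edge': np.False_}
{'px': array([395., 263.]), 'lid': array([ 531.6, -197.5]), 'knob': array([ 532.7, -197. ]), 'kz': np.float64(62.1), 'flat': np.float64(41.5), 'r': (25.7, 29.8), 'am': 0.023, 'area': 2357, 'edge': np.False_}
{'px': array([450., 313.]), 'lid': array([ 425.2, -315.4]), 'knob': array([ 424.8, -315.2]), 'kz': np.float64(61.5), 'flat': np.float64(26.5), 'r': (26.2, 30.1), 'am': 0.021, 'area': 2413, 'edge': np.False_}
{'px': array([202., 316.]), 'lid': array([413.2, 211.6]), 'knob': array([412.8, 212.1]), 'kz': np.float64(61.0), 'flat': np.float64(37.0), 'r': (26.1, 31.1), 'am': 0.025, 'area': 2443, 'edge': np.False_}
{'px': array([400., 319.]), 'lid': array([ 412.2, -208.3]), 'knob': array([ 412.1, -208.4]), 'kz': np.float64(61.8), 'flat': np.float64(52.0), 'r': (26.7, 30.7), 'am': 0.023, 'area': 2482, 'edge': np.False_}
```

Run:
```python
from h import *
go(532.7,-195.4,110,-19.2)
```

```text
t 7.18 pos [ 666.7 -245.   109.8] yaw 6.21 fing [ 0.009 -0.004 -1.   ] F [-0.5 -0.   0.4] w 39.8 q6 -0.48
dp [-1.675  0.62   0.002] turn [ 0.0019  0.0026 -0.1412] (-25.4 deg)
```

Emit:
jog_arm(
  steps=[
    {"dp":[-0.4,0.15,0],"turn":[0.002,0.003,-0.035],"claw":0.5},
    {"dp":[-0.9,0.3,0],"turn":[0.002,0.003,-0.07],"claw":0.5},
    {"dp":[-1,0.35,0],"turn":[0.002,0.003,-0.105],"claw":0.5},
    {"dp":[-1,0.4,0],"turn":[0.002,0.003,-0.14],"claw":0.5},
  ],
)

```text
t: 7.52
ee_pos: [582.6, -211.9, 109.3]
orientation: [-1.553, 0.269, -0.26]
ft_force: [1.1, -0.6, -0.7]
width: 44.3
```

Run:
```python
from h import *
go(532.7,-195.4,60,-19.2)
```

```text
t 7.52 pos [ 582.6 -211.9  109.3] yaw -19.33 fing [-0.005  0.002 -1.   ] F [ 1.1 -0.6 -0.7] w 44.3 q6 -0.03
dp [-0.624  0.206 -0.617] turn [-0.0006 -0.0017  0.0007] (0.1 deg)
```

Emit:
jog_arm(
  steps=[
    {"dp":[-0.4,0.13,-0.1],"turn":[0,-0.002,0.001],"claw":0.5},
    {"dp":[-0.62,0.2,-0.2],"turn":[0,-0.002,0.001],"claw":0.5},
    {"dp":[-0.62,0.2,-0.3],"turn":[0,-0.002,0.001],"claw":0.5},
    {"dp":[-0.62,0.2,-0.3],"turn":[0,-0.002,0.001],"claw":0.5},
    {"dp":[-0.62,0.2,-0.3],"turn":[0,-0.002,0.001],"claw":0.5},
  ],
)

```text
t: 7.93
ee_pos: [533.7, -196.2, 85.3]
orientation: [-1.553, 0.262, -0.263]
ft_force: [0.9, 0.1, 0.7]
width: 44.0
```

Run:
```python
from h import *
go(532.7,-195.4,37,-19.2)
d=ctrl.get_image('wrist'); save('w8',d['img']); o=ctrl.get_obs()
for p in pots(d,o): print(p)
```

```text
t 7.93 pos [ 533.7 -196.2   85.3] yaw -19.15 fing [ 0.001  0.002 -1.   ] F [0.9 0.1 0.7] w 44.0 q6 -0.04
dp [-0.013  0.01  -0.604] turn [-0.0006  0.0004 -0.0003] (-0.1 deg)
{'px': array([317., 261.]), 'lid': array([ 533.5, -195.7]), 'knob': array([ 533.6, -195.6]), 'kz': np.float64(62.3), 'flat': np.float64(40.7), 'r': (26.9, 31.0), 'am': 0.027, 'area': 2527, 'edge': np.False_}
```

View pics/w8.png

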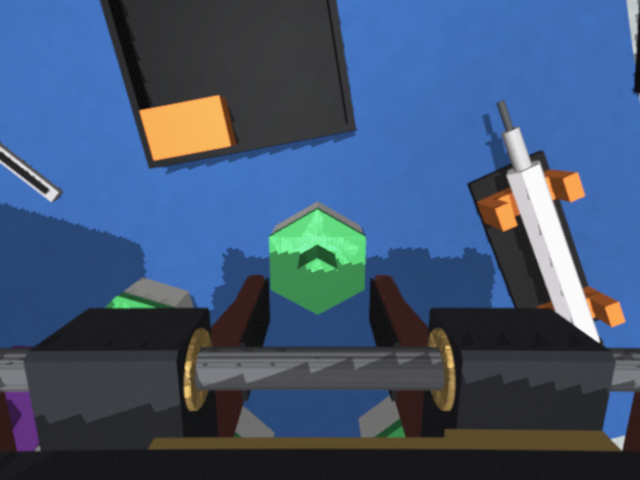

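Emit:
jog_arm(
  steps=[
    {"dp":[0,0,-0.3],"turn":[0,0,0],"claw":0.5},
    {"dp":[0,0.005,-0.55],"turn":[0,0,0],"claw":0.5},
    {"dp":[0,0.005,-0.6],"turn":[0,0,0],"claw":0.5},
    {"dp":[0,0.005,-0.6],"turn":[0,0,0],"claw":0.5},
    {"dp":[0,0.005,-0.6],"turn":[0,0,0],"claw":0},
    {"dp":[0,0.005,-0.6],"turn":[0,0,0],"claw":0},
    {"dp":[0,0.005,-0.6],"turn":[0,0,0],"claw":0},
    {"dp":[0,0.005,-0.6],"turn":[0,0,0],"claw":0},
    {"dp":[0,0.005,-0.6],"turn":[0,0,0],"claw":0},
    {"dp":[0,0.005,-0.6],"turn":[0,0,0],"claw":0},
  ],
)

```text
t: 8.82
ee_pos: [534.7, -196.2, 38.6]
orientation: [-1.553, 0.26, -0.264]
ft_force: [-1.3, 1.3, 6.3]
width: 19.8
```

Emit:
jog_arm(
  steps=[
    {"dp":[0,0,0.3],"turn":[0,0,0],"claw":0},
    {"dp":[0,0,0.7],"turn":[0,0,0],"claw":0},
    {"dp":[0,0,0.9],"turn":[0,0,0],"claw":0},
    {"dp":[0,0,0.9],"turn":[0,0,0],"claw":0},
  ],
)

```text
t: 9.15
ee_pos: [537.1, -197.1, 114.1]
orientation: [-1.555, 0.255, -0.27]
ft_force: [0.1, -0.7, -1.0]
width: 19.9
```

Run:
```python
from h import *
go(547,-97,110,-38.7)
```

```text
t 9.15 pos [ 537.1 -197.1  114.1] yaw -19.15 fing [ 0.009 -0.001 -1.   ] F [ 0.1 -0.7 -1. ] w 19.9 q6 -0.04
dp [ 0.124  1.251 -0.052] turn [ 0.0009  0.0029 -0.1086] (-19.6 deg)
```

Emit:
jog_arm(
  steps=[
    {"dp":[0.05,0.4,0],"turn":[0,0.003,-0.036],"claw":0},
    {"dp":[0.11,0.8,0],"turn":[0,0.003,-0.07],"claw":0},
    {"dp":[0.11,1,0],"turn":[0,0.003,-0.108],"claw":0},
    {"dp":[0.11,1,0],"turn":[0,0.003,-0.108],"claw":0},
  ],
)

```text
t: 9.48
ee_pos: [545.0, -114.2, 112.9]
orientation: [-1.508, 0.531, -0.528]
ft_force: [-0.0, 0.1, -2.7]
width: 20.1
```

Emit:
jog_arm(
  steps=[
    {"dp":[0,0.25,-0.1],"turn":[0,0,0],"claw":0},
    {"dp":[0,0.25,-0.2],"turn":[0,0,0],"claw":0},
    {"dp":[0,0.25,-0.2],"turn":[0,0,0],"claw":0},
    {"dp":[0,0.25,-0.2],"turn":[0,0,0],"claw":0},
  ],
)

```text
t: 9.82
ee_pos: [544.3, -94.9, 95.8]
orientation: [-1.509, 0.532, -0.525]
ft_force: [0.8, -0.1, -0.4]
width: 19.7
```

Run:
```python
from h import *
go(546.3,-95.5,70,-38.7)
o=ctrl.get_obs()
d=ctrl.get_image('wrist'); save('w9',d['img']);np.save('w9.npy',[d,o],allow_pickle=True)
```

```text
t 9.82 pos [544.3 -94.9  95.8] yaw -38.66 fing [-0.005 -0.002 -1.   ] F [ 0.8 -0.1 -0.4] w 19.7 q6 0.48
dp [ 0.025 -0.008 -0.323] turn [ 0.0005 -0.0016 -0.0002] (-0.0 deg)
```

View pics/w9.png

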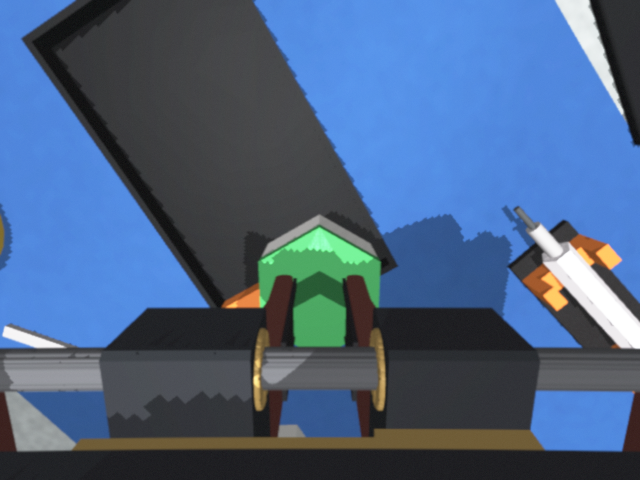

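Run:
```python
from h import *
d,o=np.load('w9.npy',allow_pickle=True)
print(onplane(d,[(397,265)],20,o)); 
p=cloud(d,o); print(np.nanmin(np.where(np.isnan(p[225,320]),0,p[225,320])),p[265,320],p[240,330])
```

```text
[[ 577.10044997 -132.25531926   20.        ]]
-70.8614873697684 [553.30369689 -84.16587359  91.16036445] [563.75771952 -78.09223655  90.54524853]
```

Emit:
jog_arm(
  steps=[
    {"dp":[0.025,-0.01,-0.2],"turn":[0,-0.001,0],"claw":0},
    {"dp":[0.025,-0.01,-0.4],"turn":[0,-0.001,0],"claw":0},
    {"dp":[0.025,-0.01,-0.4],"turn":[0,-0.001,0],"claw":0},
    {"dp":[0.025,-0.01,-0.4],"turn":[0,-0.001,0],"claw":0},
    {"dp":[0.025,-0.01,-0.4],"turn":[0,-0.001,0],"claw":0},
  ],
)

```text
t: 10.28
ee_pos: [547.2, -96.6, 65.0]
orientation: [-1.507, 0.529, -0.53]
ft_force: [0.3, 0.4, -1.7]
width: 19.6
```

Run:
```python
from h import *
go(546.3,-95.5,44,-38.7)
```

```text
t 10.28 pos [547.2 -96.6  65. ] yaw -38.74 fing [ 0.    -0.002 -1.   ] F [ 0.3  0.4 -1.7] w 19.6 q6 0.48
dp [-0.011  0.013 -0.262] turn [0.0006 0.     0.0002] (0.0 deg)
```

Emit:
jog_arm(
  steps=[
    {"dp":[-0.012,0.012,0],"turn":[0,0,0],"claw":0},
    {"dp":[-0.012,0.012,-0.1],"turn":[0,0,0],"claw":0},
    {"dp":[-0.012,0.012,-0.2],"turn":[0,0,0],"claw":0},
    {"dp":[-0.012,0.012,-0.24],"turn":[0,0,0],"claw":0},
    {"dp":[-0.012,0.012,-0.24],"turn":[0,0,0],"claw":0},
    {"dp":[-0.012,0.012,-0.24],"turn":[0,0,0],"claw":0},
  ],
)

```text
t: 10.78
ee_pos: [545.8, -95.5, 45.3]
orientation: [-1.507, 0.53, -0.529]
ft_force: [0.5, -0.2, -1.4]
width: 19.8
```

Emit:
jog_arm(
  steps=[
    {"dp":[0,0,-0.025],"turn":[0,0,0],"claw":0},
    {"dp":[0,0,-0.03],"turn":[0,0,0],"claw":0},
    {"dp":[0.01,-0.02,-0.03],"turn":[0,0,0],"claw":0},
    {"dp":[0.02,-0.04,-0.03],"turn":[0,0,0],"claw":0},
    {"dp":[0.02,-0.04,-0.03],"turn":[0,0,0],"claw":0},
  ],
)

```text
t: 11.2
ee_pos: [546.7, -97.4, 42.9]
orientation: [-1.505, 0.533, -0.528]
ft_force: [-2.2, 8.9, 0.9]
width: 20.0
```

Run:
```python
from h import *
o,_,_=st()
p=np.array([547.1,-97.1]); e=o['ee_pos'][:2]-np.array([534.9,-16.3]); a=np.radians(-8.7)
print('tray coords',e@[np.cos(a),np.sin(a)],e@[-np.sin(a),np.cos(a)])
```

```text
t 11.20 pos [546.7 -97.4  42.9] yaw -38.80 fing [-0.003  0.001 -1.   ] F [-2.2  8.9  0.9] w 20.0 q6 0.48
tray coords 23.89058289925067 -78.34728242901512
```

Emit:
jog_arm(
  steps=[
    {"dp":[0.005,0.01,0],"turn":[0,0,0],"claw":0.45},
    {"dp":[0.005,0.01,0],"turn":[0,0,0],"claw":0.45},
    {"dp":[0.005,0.01,0],"turn":[0,0,0],"claw":0.45},
    {"dp":[0.005,0.01,0.1],"turn":[0,0,0],"claw":0.45},
    {"dp":[0.005,0.01,0.5],"turn":[0,0,0],"claw":0.45},
    {"dp":[0.005,0,0.9],"turn":[0,0,0],"claw":0.45},
    {"dp":[0.005,0,0.9],"turn":[0,0,0],"claw":0.45},
  ],
)

```text
t: 11.78
ee_pos: [550.7, -98.4, 120.6]
orientation: [-1.504, 0.525, -0.535]
ft_force: [1.3, -0.7, 0.7]
width: 39.3
```

```bash
cat >> h.py <<'E'
TC=np.array([534.9,-16.3]); TA=-8.7
def totray(p):
    a=np.radians(TA); e=np.array(p)-TC; return np.array([e@[np.cos(a),np.sin(a)],e@[-np.sin(a),np.cos(a)]])
def fromtray(x,y):
    a=np.radians(TA); return TC+x*np.array([np.cos(a),np.sin(a)])+y*np.array([-np.sin(a),np.cos(a)])
PL=[(24.3,-78),(-22.4,-51),(24.3,-24),(-22.4,3),(24.3,30)]
E
python3 - <<'E'
from h import *
o,_,_=st()
d=ctrl.get_image('wrist'); save('w10',d['img'])
for z in (0,4):
    for p in pots(d,o,z): print(p, totray(p['lid']))
t=ctrl.get_image('top')
for p in pots(t): print(p['lid'],p['knob'],p['flat'])
for i in range(5): print(fromtray(*PL[i]).round(1))
E
```

```text
t 11.78 pos [550.7 -98.4 120.6] yaw -38.81 fing [ 0.006 -0.001 -1.   ] F [ 1.3 -0.7  0.7] w 39.3 q6 0.48
{'px': array([312., 250.]), 'lid': array([546.8, -97. ]), 'knob': array([546.9, -97. ]), 'kz': np.float64(65.4), 'flat': np.float64(21.2), 'r': (26.9, 31.0), 'am': 0.027, 'area': 2523, 'edge': np.False_} [ 23.96982545 -77.9714529 ]
{'px': array([312., 250.]), 'lid': array([546.8, -96.9]), 'knob': array([546.9, -97. ]), 'kz': np.float64(66.0), 'flat': np.float64(21.3), 'r': (26.9, 31.0), 'am': 0.027, 'area': 2521, 'edge': np.False_} [ 23.95469936 -77.87260352]
[ 542. -346.] [ 542.5 -345.7] 50.9
[ 425.2 -315.7] [ 424.6 -315.5] 25.6
[413.1 211.6] [412.8 212.1] 36.1
[547.1 -97.1]
[505.  -63.3]
[555.3 -43.7]
[513.2  -9.9]
[563.5   9.7]
```

View pics/w10.png

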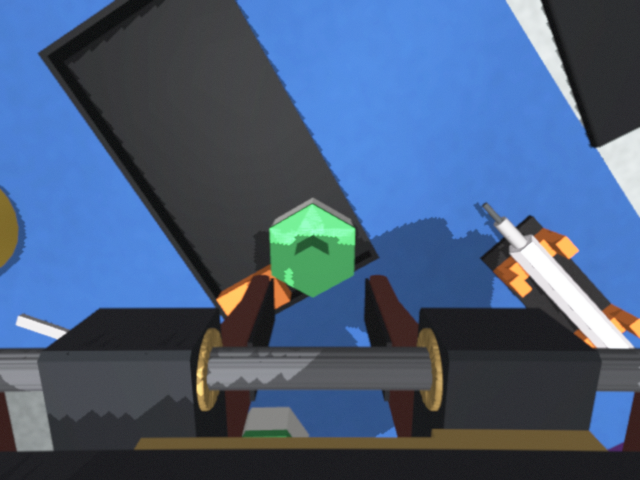

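Emit:
jog_arm(
  steps=[
    {"dp":[-0.4,-0.3,0],"turn":[0,0.002,-0.04],"claw":0.5},
    {"dp":[-0.8,-0.6,0],"turn":[0,0.002,-0.08],"claw":0.5},
    {"dp":[-1,-0.8,0],"turn":[0,0.002,-0.12],"claw":0.5},
    {"dp":[-1,-0.8,0],"turn":[0,0.002,-0.16],"claw":0.5},
  ],
)

```text
t: 12.22
ee_pos: [463.7, -163.1, 115.4]
orientation: [-1.371, 0.93, -0.913]
ft_force: [0.4, 0.2, 1.3]
width: 43.8
```

Run:
```python
from h import *
go(413.9,-206.8,90,-68)
```

```text
t 12.22 pos [ 463.7 -163.1  115.4] yaw -67.94 fing [-0.01   0.002 -1.   ] F [0.4 0.2 1.3] w 43.8 q6 0.83
dp [-0.622 -0.546 -0.317] turn [-0.0007 -0.0033 -0.0004] (-0.1 deg)
```

Emit:
jog_arm(
  steps=[
    {"dp":[-0.4,-0.4,-0.1],"turn":[0,-0.003,0],"claw":0.5},
    {"dp":[-0.6,-0.54,-0.3],"turn":[0,-0.003,0],"claw":0.5},
    {"dp":[-0.6,-0.54,-0.3],"turn":[0,-0.003,0],"claw":0.5},
    {"dp":[-0.6,-0.54,-0.3],"turn":[0,-0.003,0],"claw":0.5},
    {"dp":[-0.6,-0.54,-0.3],"turn":[0,-0.003,0],"claw":0.5},
  ],
)

```text
t: 12.63
ee_pos: [415.8, -206.3, 91.0]
orientation: [-1.366, 0.924, -0.919]
ft_force: [-0.2, 0.7, 0.9]
width: 44.0
```

```bash
cat >> h.py <<'E'
def look(name,z0=0):
    o=ctrl.get_obs(); d=ctrl.get_image('wrist'); save(name,d['img']); st()
    ps=pots(d,o,z0)
    for p in ps: print(p['px'],p['lid'],p['knob'],p['kz'],'flat',p['flat'],p['r'],p['area'],'tray',totray(p['lid']).round(1))
    return d,o,ps
E
python3 - <<'E'
from h import *
look('w11')
go(413.9,-206.8,37,-68)
E
```

```text
t 12.68 pos [ 416.4 -206.2   91.3] yaw -67.92 fing [-0.001  0.002 -1.   ] F [ 0.2 -0.2  0.3] w 43.9 q6 0.70
[318. 263.] [ 413.5 -206.6] [ 413.5 -206.7] 62.0 flat 52.3 (26.8, 31.0) 2520 tray [ -91.2 -206.5]
t 12.68 pos [ 416.4 -206.2   91.3] yaw -67.92 fing [-0.001  0.002 -1.   ] F [ 0.2 -0.2  0.3] w 43.9 q6 0.70
dp [-0.031 -0.007 -0.679] turn [-0.0007 -0.0002 -0.0004] (-0.1 deg)
```

Emit:
jog_arm(
  steps=[
    {"dp":[-0.035,0,-0.3],"turn":[0,0,0.001],"claw":0.5},
    {"dp":[-0.035,0,-0.55],"turn":[0,0,0.001],"claw":0.5},
    {"dp":[-0.035,0,-0.68],"turn":[0,0,0.001],"claw":0.5},
    {"dp":[-0.035,0,-0.68],"turn":[0,0,0.001],"claw":0.5},
    {"dp":[-0.035,0,-0.68],"turn":[0,0,0.001],"claw":0},
    {"dp":[-0.035,0,-0.68],"turn":[0,0,0.001],"claw":0},
    {"dp":[-0.035,0,-0.68],"turn":[0,0,0.001],"claw":0},
    {"dp":[-0.035,0,-0.68],"turn":[0,0,0.001],"claw":0},
    {"dp":[-0.035,0,-0.68],"turn":[0,0,0.001],"claw":0},
    {"dp":[-0.035,0,-0.68],"turn":[0,0,0.001],"claw":0},
  ],
)

```text
t: 13.52
ee_pos: [414.2, -206.4, 37.7]
orientation: [-1.366, 0.919, -0.918]
ft_force: [0.0, 2.3, 6.8]
width: 19.7
```

Emit:
jog_arm(
  steps=[
    {"dp":[0,0,0.3],"turn":[0,0,0],"claw":0},
    {"dp":[0,0,0.7],"turn":[0,0,0],"claw":0},
    {"dp":[0,0,1],"turn":[0,0,0],"claw":0},
    {"dp":[0,0,1],"turn":[0,0,0],"claw":0},
  ],
)

```text
t: 13.85
ee_pos: [416.4, -207.7, 121.5]
orientation: [-1.366, 0.913, -0.924]
ft_force: [0.7, -0.3, -0.7]
width: 19.8
```

Run:
```python
from h import *
p=fromtray(-21.9,-49); print(p)
go(*p,120,-38.7)
```

```text
[505.84020369 -61.42358849]
t 13.85 pos [ 416.4 -207.7  121.5] yaw -67.76 fing [ 0.007 -0.002 -1.   ] F [ 0.7 -0.3 -0.7] w 19.8 q6 0.69
dp [ 1.117  1.828 -0.019] turn [-0.      0.0023  0.1614] (29.1 deg)
```

Emit:
jog_arm(
  steps=[
    {"dp":[0.25,0.45,0],"turn":[0,0.002,0.04],"claw":0},
    {"dp":[0.5,0.9,0],"turn":[0,0.002,0.08],"claw":0},
    {"dp":[0.6,1,0],"turn":[0,0.002,0.12],"claw":0},
    {"dp":[0.6,1,0],"turn":[0,0.002,0.16],"claw":0},
  ],
)

```text
t: 14.18
ee_pos: [465.8, -125.6, 121.0]
orientation: [-1.505, 0.526, -0.528]
ft_force: [-1.0, -0.0, -2.4]
width: 20.1
```

Run:
```python
from h import *
p=fromtray(-22.9,-49)
go(*p,85,-38.7)
```

```text
t 14.18 pos [ 465.8 -125.6  121. ] yaw -38.59 fing [ 0.002  0.    -1.   ] F [-1.  -0.  -2.4] w 20.1 q6 0.38
dp [ 0.488  0.804 -0.45 ] turn [-0.0002  0.0005 -0.0006] (-0.1 deg)
```

Emit:
jog_arm(
  steps=[
    {"dp":[0.3,0.4,0],"turn":[0,0,-0.001],"claw":0},
    {"dp":[0.48,0.8,-0.2],"turn":[0,0,-0.001],"claw":0},
    {"dp":[0.48,0.8,-0.45],"turn":[0,0,-0.001],"claw":0},
    {"dp":[0.48,0.8,-0.45],"turn":[0,0,-0.001],"claw":0},
    {"dp":[0.48,0.8,-0.45],"turn":[0,0,-0.001],"claw":0},
    {"dp":[0.48,0.8,-0.45],"turn":[0,0,-0.001],"claw":0},
  ],
)

```text
t: 14.68
ee_pos: [503.5, -62.1, 84.8]
orientation: [-1.504, 0.53, -0.53]
ft_force: [0.1, -0.3, -2.0]
width: 19.8
```

Run:
```python
from h import *
p=fromtray(-22.9,-49)
go(*p,62,-38.7)
```

```text
t 14.68 pos [503.5 -62.1  84.8] yaw -38.80 fing [ 0.     0.001 -1.   ] F [ 0.1 -0.3 -2. ] w 19.8 q6 0.53
dp [ 0.017  0.01  -0.285] turn [-0.0002  0.0001  0.0005] (0.1 deg)
```

Emit:
jog_arm(
  steps=[
    {"dp":[0.017,0.01,-0.1],"turn":[0,0,0.0005],"claw":0},
    {"dp":[0.017,0.01,-0.25],"turn":[0,0,0.0005],"claw":0},
    {"dp":[0.017,0.01,-0.25],"turn":[0,0,0.0005],"claw":0},
    {"dp":[0.017,0.01,-0.25],"turn":[0,0,0.0005],"claw":0},
  ],
)

```text
t: 15.02
ee_pos: [505.0, -62.0, 65.4]
orientation: [-1.504, 0.529, -0.531]
ft_force: [1.1, 0.2, -2.2]
width: 20.1
```

Run:
```python
from h import *
p=fromtray(-22.9,-49)
go(*p,44,-38.7)
```

```text
t 15.02 pos [505.  -62.   65.4] yaw -38.78 fing [ 0.002  0.    -1.   ] F [ 1.1  0.2 -2.2] w 20.1 q6 0.53
dp [-0.002  0.01  -0.267] turn [-0.0001  0.0005  0.0004] (0.1 deg)
```

Emit:
jog_arm(
  steps=[
    {"dp":[-0.002,0.01,-0.1],"turn":[0,0,0],"claw":0},
    {"dp":[-0.002,0.01,-0.2],"turn":[0,0,0],"claw":0},
    {"dp":[-0.002,0.01,-0.26],"turn":[0,0,0],"claw":0},
    {"dp":[-0.002,0.01,-0.27],"turn":[0,0,0],"claw":0},
    {"dp":[-0.002,0.01,-0.28],"turn":[0,0,0],"claw":0},
    {"dp":[-0.002,0.01,-0.28],"turn":[0,0,0],"claw":0},
  ],
)

```text
t: 15.52
ee_pos: [504.8, -61.3, 42.6]
orientation: [-1.504, 0.529, -0.53]
ft_force: [0.3, 0.7, -2.2]
width: 19.3
```

Run:
```python
from h import *
o,_,_=st(); print(totray(o['ee_pos'][:2]))
go(*fromtray(-22.0,-52),42,-38.7)
```

```text
t 15.52 pos [504.8 -61.3  42.6] yaw -38.78 fing [ 0.001  0.    -1.   ] F [ 0.3  0.7 -2.2] w 19.3 q6 0.53
[-22.96801843 -49.0237924 ]
t 15.52 pos [504.8 -61.3  42.6] yaw -38.78 fing [ 0.001  0.    -1.   ] F [ 0.3  0.7 -2.2] w 19.3 q6 0.53
dp [ 0.006 -0.039 -0.007] turn [-0.0001  0.0003  0.0005] (0.1 deg)
```

Emit:
jog_arm(
  steps=[
    {"dp":[0.003,-0.02,0],"turn":[0,0,0],"claw":0},
    {"dp":[0.006,-0.04,0],"turn":[0,0,0],"claw":0},
    {"dp":[0.006,-0.04,0],"turn":[0,0,0],"claw":0},
  ],
)

```text
t: 15.77
ee_pos: [505.0, -63.2, 42.9]
orientation: [-1.502, 0.531, -0.53]
ft_force: [-1.0, 11.8, 0.1]
width: 20.0
```

Run:
```python
from h import *
o,_,_=st(); print(totray(o['ee_pos'][:2]))
```

```text
t 15.77 pos [505.  -63.2  42.9] yaw -38.86 fing [ 0.     0.003 -1.   ] F [-1.  11.8  0.1] w 20.0 q6 0.53
[-22.51205091 -50.87300668]
```

Emit:
jog_arm(
  steps=[
    {"dp":[0,0.01,0],"turn":[0,0,0],"claw":0.45},
    {"dp":[0,0.01,0],"turn":[0,0,0],"claw":0.45},
    {"dp":[0,0.01,0],"turn":[0,0,0],"claw":0.45},
    {"dp":[0,0.01,0.1],"turn":[0,0,0],"claw":0.45},
    {"dp":[0,0.01,0.5],"turn":[0,0,0],"claw":0.45},
    {"dp":[0,0,0.9],"turn":[0,0,0],"claw":0.45},
    {"dp":[0,0,0.9],"turn":[0,0,0],"claw":0.45},
  ],
)

```text
t: 16.35
ee_pos: [508.5, -63.9, 120.2]
orientation: [-1.501, 0.524, -0.537]
ft_force: [-0.3, -1.3, -0.4]
width: 39.5
```

Run:
```python
from h import *
look('w12',4)
go(426.7,-313.8,100,-34.2)
```

```text
t 16.40 pos [507.5 -63.8 118.2] yaw -38.88 fing [ 0.007  0.001 -1.   ] F [-0.1 -0.1  0.9] w 39.5 q6 0.53
[354. 250.] [526.3 -79.9] [526.3 -79.9] 66.0 flat 55.1 (30.4, 56.2) 5848 tray [  1.1 -64.2]
t 16.40 pos [507.5 -63.8 118.2] yaw -38.88 fing [ 0.007  0.001 -1.   ] F [-0.1 -0.1  0.9] w 39.5 q6 0.53
dp [-1.01  -3.125 -0.227] turn [-0.0005  0.0022  0.026 ] (4.7 deg)
```

View pics/w12.png

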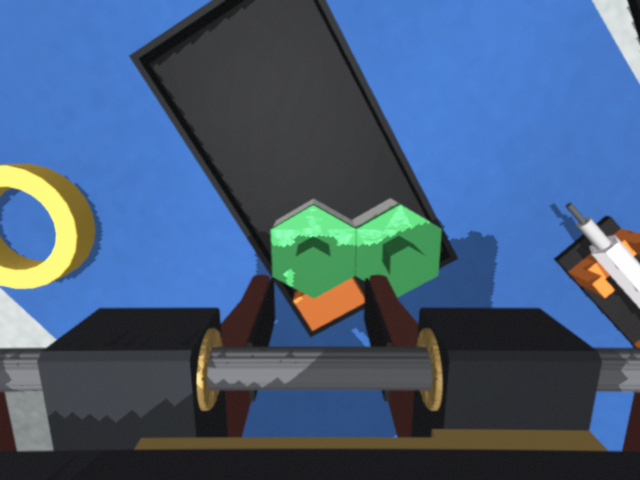

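Emit:
jog_arm(
  steps=[
    {"dp":[-0.15,-0.45,0],"turn":[0,0.002,0.02],"claw":0.5},
    {"dp":[-0.3,-0.9,0],"turn":[0,0.002,0.024],"claw":0.5},
    {"dp":[-0.35,-1,0],"turn":[0,0.002,0.024],"claw":0.5},
  ],
)

```text
t: 16.65
ee_pos: [478.2, -146.7, 118.0]
orientation: [-1.518, 0.473, -0.473]
ft_force: [0.7, 1.0, 0.3]
width: 43.8
```

Emit:
jog_arm(
  steps=[
    {"dp":[-0.15,-0.45,0],"turn":[0,0,0],"claw":0.5},
    {"dp":[-0.3,-0.9,0],"turn":[0,0,0],"claw":0.5},
    {"dp":[-0.3,-1,0],"turn":[0,0,0],"claw":0.5},
  ],
)

```text
t: 16.9
ee_pos: [452.3, -229.9, 117.5]
orientation: [-1.518, 0.476, -0.474]
ft_force: [-0.5, 0.1, -0.0]
width: 43.5
```

Run:
```python
from h import *
go(426.7,-313.8,95,-34.5)
```

```text
t 16.90 pos [ 452.3 -229.9  117.5] yaw -34.76 fing [-0.001  0.001 -1.   ] F [-0.5  0.1 -0. ] w 43.5 q6 0.11
dp [-0.32  -1.049 -0.281] turn [-0.0002 -0.0003  0.0015] (0.3 deg)
```

Emit:
jog_arm(
  steps=[
    {"dp":[-0.15,-0.45,0],"turn":[0,0,0],"claw":0.5},
    {"dp":[-0.3,-0.9,-0.1],"turn":[0,0,0.001],"claw":0.5},
    {"dp":[-0.32,-1,-0.25],"turn":[0,0,0.001],"claw":0.5},
    {"dp":[-0.32,-1,-0.25],"turn":[0,0,0.001],"claw":0.5},
    {"dp":[-0.32,-1,-0.25],"turn":[0,0,0.001],"claw":0.5},
  ],
)

```text
t: 17.32
ee_pos: [425.9, -308.8, 96.3]
orientation: [-1.517, 0.477, -0.471]
ft_force: [-0.8, 0.9, -0.1]
width: 43.8
```

Run:
```python
from h import *
_,_,ps=look('w13')
go(*ps[0]['lid'],36.5,ps[0]['flat']-60)
```

```text
t 17.37 pos [ 426.5 -308.4   96.8] yaw -34.60 fing [-0.003  0.002 -1.   ] F [ 0.6 -0.1  0. ] w 44.2 q6 -0.05
[524. 193.] [ 542.9 -344.3] [ 542.9 -344.2] 62.0 flat 52.1 (26.9, 31.2) 2571 tray [  57.5 -323. ]
[325. 263.] [ 426.3 -313.9] [ 426.5 -313.8] 62.0 flat 24.9 (26.8, 31.1) 2538 tray [ -62.3 -310.6]
t 17.37 pos [ 426.5 -308.4   96.8] yaw -34.60 fing [-0.003  0.002 -1.   ] F [ 0.6 -0.1  0. ] w 44.2 q6 -0.05
dp [ 1.456 -0.448 -0.754] turn [-0.0005 -0.001   0.1483] (26.7 deg)
```

Emit:
jog_arm(
  steps=[
    {"dp":[0,-0.07,-0.25],"turn":[0,0,0],"claw":0.5},
    {"dp":[0,-0.07,-0.5],"turn":[0,-0.001,-0.001],"claw":0.5},
    {"dp":[0,-0.07,-0.74],"turn":[0,-0.001,-0.001],"claw":0.5},
    {"dp":[0,-0.07,-0.74],"turn":[0,-0.001,-0.001],"claw":0.5},
    {"dp":[0,-0.07,-0.74],"turn":[0,-0.001,-0.001],"claw":0},
    {"dp":[0,-0.07,-0.74],"turn":[0,-0.001,-0.001],"claw":0},
    {"dp":[0,-0.07,-0.74],"turn":[0,-0.001,-0.001],"claw":0},
    {"dp":[0,-0.07,-0.74],"turn":[0,-0.001,-0.001],"claw":0},
    {"dp":[0,-0.07,-0.74],"turn":[0,-0.001,-0.001],"claw":0},
    {"dp":[0,-0.07,-0.74],"turn":[0,-0.001,-0.001],"claw":0},
  ],
)

```text
t: 18.2
ee_pos: [427.0, -314.1, 38.7]
orientation: [-1.516, 0.474, -0.477]
ft_force: [0.5, 3.2, 6.6]
width: 19.8
```

Emit:
jog_arm(
  steps=[
    {"dp":[0,0,0.3],"turn":[0,0,0],"claw":0},
    {"dp":[0,0,0.7],"turn":[0,0,0],"claw":0},
    {"dp":[0,0,1],"turn":[0,0,0],"claw":0},
    {"dp":[0,0,1],"turn":[0,0,0],"claw":0},
  ],
)

```text
t: 18.53
ee_pos: [429.3, -316.0, 123.2]
orientation: [-1.518, 0.469, -0.483]
ft_force: [0.8, -1.3, -1.2]
width: 20.0
```

Run:
```python
from h import *
p=fromtray(23.5,-22); print(p)
go(*p,120,-38.7)
```

```text
[554.80186829 -41.60149479]
t 18.53 pos [ 429.3 -316.   123.2] yaw -34.81 fing [ 0.008 -0.003 -1.   ] F [ 0.8 -1.3 -1.2] w 20.0 q6 -0.05
dp [ 1.569  3.429 -0.04 ] turn [ 0.001   0.0025 -0.0216] (-3.9 deg)
```

Emit:
jog_arm(
  steps=[
    {"dp":[0.2,0.45,0],"turn":[0,0.002,-0.01],"claw":0},
    {"dp":[0.4,0.9,0],"turn":[0,0.002,-0.022],"claw":0},
    {"dp":[0.5,1,0],"turn":[0,0.002,-0.022],"claw":0},
  ],
)

```text
t: 18.78
ee_pos: [469.2, -232.5, 122.7]
orientation: [-1.506, 0.53, -0.531]
ft_force: [-1.6, 1.0, -1.7]
width: 19.4
```

Emit:
jog_arm(
  steps=[
    {"dp":[0.2,0.45,0],"turn":[0,0,0],"claw":0},
    {"dp":[0.4,0.9,0],"turn":[0,0,0],"claw":0},
    {"dp":[0.5,1,0],"turn":[0,0,0],"claw":0},
  ],
)

```text
t: 19.03
ee_pos: [509.6, -148.5, 121.8]
orientation: [-1.506, 0.529, -0.528]
ft_force: [-0.1, 0.3, -2.2]
width: 19.6
```

Emit:
jog_arm(
  steps=[
    {"dp":[0.2,0.45,0],"turn":[0,0,0],"claw":0},
    {"dp":[0.4,0.9,0],"turn":[0,0,0],"claw":0},
    {"dp":[0.5,1,0],"turn":[0,0,0],"claw":0},
  ],
)

```text
t: 19.28
ee_pos: [550.5, -64.8, 121.1]
orientation: [-1.506, 0.527, -0.525]
ft_force: [0.3, 1.3, -1.6]
width: 19.8
```

Run:
```python
from h import *
go(*fromtray(23.6,-20.5),90,-38.7)
```

```text
t 19.28 pos [550.5 -64.8 121.1] yaw -38.52 fing [-0.001  0.001 -1.   ] F [ 0.3  1.3 -1.6] w 19.8 q6 0.53
dp [ 0.058  0.309 -0.388] turn [-0.0002 -0.0004 -0.001 ] (-0.2 deg)
```

Emit:
jog_arm(
  steps=[
    {"dp":[0.05,0.3,0],"turn":[0,0,-0.001],"claw":0},
    {"dp":[0.06,0.3,-0.2],"turn":[0,0,-0.001],"claw":0},
    {"dp":[0.06,0.3,-0.4],"turn":[0,0,-0.001],"claw":0},
    {"dp":[0.06,0.3,-0.4],"turn":[0,0,-0.001],"claw":0},
    {"dp":[0.06,0.3,-0.4],"turn":[0,0,-0.001],"claw":0},
    {"dp":[0.06,0.3,-0.4],"turn":[0,0,-0.001],"claw":0},
  ],
)

```text
t: 19.78
ee_pos: [555.3, -41.4, 89.2]
orientation: [-1.505, 0.53, -0.528]
ft_force: [-0.2, -1.0, -1.9]
width: 20.0
```

Run:
```python
from h import *
go(*fromtray(23.6,-20.5),65,-38.7)
```

```text
t 19.78 pos [555.3 -41.4  89.2] yaw -38.72 fing [-0.001  0.001 -1.   ] F [-0.2 -1.  -1.9] w 20.0 q6 0.58
dp [-0.002  0.016 -0.302] turn [-0.0002 -0.0005  0.0001] (0.0 deg)
```

Emit:
jog_arm(
  steps=[
    {"dp":[0,0.018,-0.1],"turn":[0,0,0],"claw":0},
    {"dp":[0,0.018,-0.25],"turn":[0,0,0],"claw":0},
    {"dp":[0,0.018,-0.25],"turn":[0,0,0],"claw":0},
    {"dp":[0,0.018,-0.25],"turn":[0,0,0],"claw":0},
  ],
)

```text
t: 20.12
ee_pos: [554.7, -40.1, 68.4]
orientation: [-1.506, 0.532, -0.527]
ft_force: [0.6, 0.5, -1.1]
width: 20.2
```

Run:
```python
from h import *
go(*fromtray(23.6,-20.5),44,-38.7)
```

```text
t 20.12 pos [554.7 -40.1  68.4] yaw -38.73 fing [-0.003  0.001 -1.   ] F [ 0.6  0.5 -1.1] w 20.2 q6 0.58
dp [ 0.006  0.    -0.305] turn [-0.0002 -0.001   0.0002] (0.0 deg)
```

Emit:
jog_arm(
  steps=[
    {"dp":[0.004,0,-0.1],"turn":[0,-0.001,0],"claw":0},
    {"dp":[0.004,0,-0.2],"turn":[0,-0.001,0],"claw":0},
    {"dp":[0.004,0,-0.28],"turn":[0,-0.001,0],"claw":0},
    {"dp":[0.004,0,-0.31],"turn":[0,-0.001,0],"claw":0},
    {"dp":[0.004,0,-0.31],"turn":[0,-0.001,0],"claw":0},
    {"dp":[0.004,0,-0.31],"turn":[0,-0.001,0],"claw":0},
  ],
)

```text
t: 20.62
ee_pos: [554.9, -40.1, 43.2]
orientation: [-1.505, 0.529, -0.529]
ft_force: [0.7, 0.7, -1.6]
width: 19.5
```

Run:
```python
from h import *
o,_,_=st(); print(totray(o['ee_pos'][:2]))
go(*fromtray(24.0,-25),42,-38.7)
```

```text
t 20.62 pos [554.9 -40.1  43.2] yaw -38.73 fing [-0.     0.001 -1.   ] F [ 0.7  0.7 -1.6] w 19.5 q6 0.58
[ 23.34629458 -20.51609006]
t 20.62 pos [554.9 -40.1  43.2] yaw -38.73 fing [-0.     0.001 -1.   ] F [ 0.7  0.7 -1.6] w 19.5 q6 0.58
dp [-0.    -0.057 -0.015] turn [-0.0002 -0.0001  0.0002] (0.0 deg)
```

Emit:
jog_arm(
  steps=[
    {"dp":[0,-0.03,-0.005],"turn":[0,0,0],"claw":0},
    {"dp":[0.001,-0.057,-0.01],"turn":[0,0,0],"claw":0},
    {"dp":[0.001,-0.057,-0.01],"turn":[0,0,0],"claw":0},
    {"dp":[0.001,-0.057,-0.01],"turn":[0,0,0],"claw":0},
  ],
)

```text
t: 20.95
ee_pos: [555.3, -43.6, 42.8]
orientation: [-1.503, 0.53, -0.529]
ft_force: [-0.4, 8.6, 2.0]
width: 19.7
```

Run:
```python
from h import *
o,_,_=st(); print(totray(o['ee_pos'][:2]))
```

```text
t 20.95 pos [555.3 -43.6  42.8] yaw -38.78 fing [ 0.     0.002 -1.   ] F [-0.4  8.6  2. ] w 19.7 q6 0.57
[ 24.28323189 -23.89323354]
```

Place 2 is seated. Release and lift.

Emit:
jog_arm(
  steps=[
    {"dp":[0,0.01,0],"turn":[0,0,0],"claw":0.45},
    {"dp":[0,0.01,0],"turn":[0,0,0],"claw":0.45},
    {"dp":[0,0.01,0],"turn":[0,0,0],"claw":0.45},
    {"dp":[0,0.01,0.1],"turn":[0,0,0],"claw":0.45},
    {"dp":[0,0.01,0.5],"turn":[0,0,0],"claw":0.45},
    {"dp":[0,0,0.9],"turn":[0,0,0],"claw":0.45},
    {"dp":[0,0,0.9],"turn":[0,0,0],"claw":0.45},
  ],
)

```text
t: 21.53
ee_pos: [558.9, -44.3, 120.4]
orientation: [-1.501, 0.523, -0.536]
ft_force: [1.5, -0.5, 0.3]
width: 39.2
```

Run:
```python
from h import *
look('w14',4)
t=ctrl.get_image('top')
for p in pots(t): print(p['lid'],p['knob'],p['flat'])
go(412.9,213,110,-23)
```

```text
t 21.58 pos [557.8 -44.1 118.2] yaw -38.80 fing [ 0.007  0.002 -1.   ] F [-0.5 -0.4 -0.7] w 39.6 q6 0.57
[316. 283.] [544.1 -60.4] [540.2 -66.4] 66.0 flat 52.9 (29.8, 51.0) 4962 tray [ 15.8 -42.2]
[ 541.9 -346. ] [ 542.8 -345.4] 52.8
[413.2 211.8] [412.9 211.7] 36.5
t 21.63 pos [556.4 -43.9 116.4] yaw -38.79 fing [ 0.004  0.002 -1.   ] F [-0.3  0.6  0.1] w 39.2 q6 0.57
dp [-1.793  3.212 -0.081] turn [-0.0008  0.0011  0.0877] (15.8 deg)
```

View pics/w14.png

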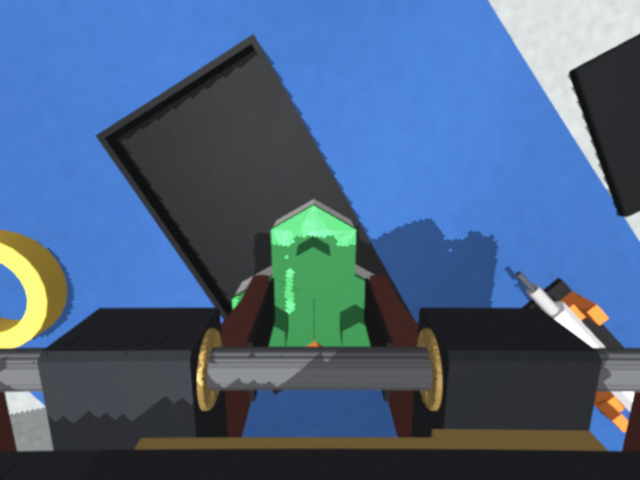

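Emit:
jog_arm(
  steps=[
    {"dp":[-0.25,0.45,0],"turn":[0,0.001,0.03],"claw":0.5},
    {"dp":[-0.5,0.9,0],"turn":[0,0.001,0.06],"claw":0.5},
    {"dp":[-0.6,1,0],"turn":[0,0.001,0.087],"claw":0.5},
  ],
)

```text
t: 21.88
ee_pos: [504.6, 38.6, 115.1]
orientation: [-1.546, 0.316, -0.308]
ft_force: [-0.2, 1.1, 0.1]
width: 44.0
```

Emit:
jog_arm(
  steps=[
    {"dp":[-0.25,0.45,0],"turn":[0,0,0],"claw":0.5},
    {"dp":[-0.5,0.9,0],"turn":[0,0,0],"claw":0.5},
    {"dp":[-0.55,1,0],"turn":[0,0,0],"claw":0.5},
  ],
)

```text
t: 22.13
ee_pos: [456.5, 120.8, 113.7]
orientation: [-1.548, 0.319, -0.304]
ft_force: [-1.1, -0.6, 0.2]
width: 43.9
```

Run:
```python
from h import *
look('w15')
go(413.5,213,95,-23.3)
```

```text
t 22.18 pos [457.  121.1 113.9] yaw -22.66 fing [-0.008  0.003 -1.   ] F [-0.9  0.9 -0.7] w 44.1 q6 0.62
[194. 134.] [414.3 215.1] [414.4 215. ] 62.0 flat 36.3 (26.9, 31.1) 2546 tray [-154.2  210.5]
t 22.18 pos [457.  121.1 113.9] yaw -22.66 fing [-0.008  0.003 -1.   ] F [-0.9  0.9 -0.7] w 44.1 q6 0.62
dp [-0.544  1.149 -0.236] turn [-0.0008 -0.0027 -0.0036] (-0.6 deg)
```

Emit:
jog_arm(
  steps=[
    {"dp":[-0.25,0.45,0],"turn":[0,-0.003,-0.005],"claw":0.5},
    {"dp":[-0.5,0.9,0],"turn":[0,-0.003,-0.005],"claw":0.5},
    {"dp":[-0.54,1,0],"turn":[0,-0.003,-0.005],"claw":0.5},
    {"dp":[-0.54,1,0],"turn":[0,-0.003,-0.005],"claw":0.5},
    {"dp":[-0.54,1,0],"turn":[0,-0.003,-0.005],"claw":0.5},
  ],
)

```text
t: 22.6
ee_pos: [414.0, 200.9, 113.4]
orientation: [-1.545, 0.321, -0.321]
ft_force: [-0.2, 0.5, 0.0]
width: 43.8
```

Run:
```python
from h import *
_,_,ps=look('w16')
if ps: go(*ps[0]['lid'],50,ps[0]['flat']-60)
```

```text
t 22.65 pos [414.3 200.4 113.5] yaw -23.53 fing [ 0.001  0.002 -1.   ] F [ 0.  -0.5  1.1] w 43.8 q6 0.83
[311. 229.] [414.5 214.9] [414.7 215. ] 62.0 flat 36.2 (26.9, 31.0) 2527 tray [-154.   210.3]
t 22.65 pos [414.3 200.4 113.5] yaw -23.53 fing [ 0.001  0.002 -1.   ] F [ 0.  -0.5  1.1] w 43.8 q6 0.83
dp [ 0.002  0.181 -0.794] turn [-0.0007  0.0002 -0.0015] (-0.3 deg)
```

Emit:
jog_arm(
  steps=[
    {"dp":[0.002,0.18,-0.1],"turn":[0,0,-0.001],"claw":0.5},
    {"dp":[0.002,0.18,-0.3],"turn":[0,0,-0.001],"claw":0.5},
    {"dp":[0.002,0.18,-0.6],"turn":[0,0,-0.001],"claw":0.5},
    {"dp":[0.002,0.18,-0.94],"turn":[0,0,-0.001],"claw":0.5},
    {"dp":[0.002,0.18,-0.94],"turn":[0,0,-0.001],"claw":0.5},
    {"dp":[0.002,0.18,-0.94],"turn":[0,0,-0.001],"claw":0},
    {"dp":[0.002,0.18,-0.94],"turn":[0,0,-0.001],"claw":0},
    {"dp":[0.002,0.18,-0.94],"turn":[0,0,-0.001],"claw":0},
    {"dp":[0.002,0.18,-0.94],"turn":[0,0,-0.001],"claw":0},
    {"dp":[0.002,0.18,-0.94],"turn":[0,0,-0.001],"claw":0},
    {"dp":[0.002,0.18,-0.94],"turn":[0,0,-0.001],"claw":0},
  ],
)

```text
t: 23.57
ee_pos: [414.8, 214.7, 38.9]
orientation: [-1.544, 0.324, -0.325]
ft_force: [1.0, -2.0, 3.4]
width: 19.8
```

Emit:
jog_arm(
  steps=[
    {"dp":[0,0,0.3],"turn":[0,0,0],"claw":0},
    {"dp":[0,0,0.7],"turn":[0,0,0],"claw":0},
    {"dp":[0,0,1],"turn":[0,0,0],"claw":0},
    {"dp":[0,0,1],"turn":[0,0,0],"claw":0},
  ],
)

```text
t: 23.9
ee_pos: [417.1, 216.0, 122.8]
orientation: [-1.539, 0.319, -0.329]
ft_force: [0.9, -0.6, -2.0]
width: 19.7
```

Run:
```python
from h import *
go(*fromtray(-22.9,6),120,-38.7)
```

```text
t 23.90 pos [417.1 216.  122.8] yaw -23.69 fing [ 0.008  0.005 -1.   ] F [ 0.9 -0.6 -2. ] w 19.7 q6 0.86
dp [ 1.2   -2.787 -0.036] turn [-0.0014  0.0028 -0.0834] (-15.0 deg)
```

Emit:
jog_arm(
  steps=[
    {"dp":[0.2,-0.45,0],"turn":[-0.001,0.002,-0.03],"claw":0},
    {"dp":[0.35,-0.9,0],"turn":[-0.001,0.002,-0.06],"claw":0},
    {"dp":[0.43,-1,0],"turn":[-0.001,0.002,-0.083],"claw":0},
  ],
)

```text
t: 24.15
ee_pos: [451.8, 133.2, 122.6]
orientation: [-1.504, 0.529, -0.534]
ft_force: [-0.0, 0.3, -1.6]
width: 19.7
```

Emit:
jog_arm(
  steps=[
    {"dp":[0.2,-0.45,0],"turn":[0,0,0],"claw":0},
    {"dp":[0.35,-0.9,0],"turn":[0,0,0],"claw":0},
    {"dp":[0.43,-1,0],"turn":[0,0,0],"claw":0},
  ],
)

```text
t: 24.4
ee_pos: [486.8, 49.6, 121.9]
orientation: [-1.504, 0.531, -0.535]
ft_force: [0.5, -0.8, -1.1]
width: 19.6
```

Run:
```python
from h import *
go(*fromtray(-22.9,6),95,-38.7)
```

```text
t 24.40 pos [486.8  49.6 121.9] yaw -39.03 fing [ 0.003 -0.001 -1.   ] F [ 0.5 -0.8 -1.1] w 19.6 q6 0.76
dp [ 0.33  -0.707 -0.336] turn [0.0002 0.0008 0.0018] (0.3 deg)
```

Emit:
jog_arm(
  steps=[
    {"dp":[0.18,-0.4,0],"turn":[0,0.001,0.002],"claw":0},
    {"dp":[0.33,-0.7,-0.1],"turn":[0,0.001,0.002],"claw":0},
    {"dp":[0.33,-0.7,-0.33],"turn":[0,0.001,0.002],"claw":0},
    {"dp":[0.33,-0.7,-0.33],"turn":[0,0.001,0.002],"claw":0},
    {"dp":[0.33,-0.7,-0.33],"turn":[0,0.001,0.002],"claw":0},
    {"dp":[0.33,-0.7,-0.33],"turn":[0,0.001,0.002],"claw":0},
  ],
)

```text
t: 24.9
ee_pos: [512.4, -5.7, 95.3]
orientation: [-1.507, 0.529, -0.526]
ft_force: [-1.5, 1.0, -1.4]
width: 19.7
```

Run:
```python
from h import *
go(*fromtray(-22.9,6),65,-38.7)
```

```text
t 24.90 pos [512.4  -5.7  95.3] yaw -38.63 fing [-0.002 -0.001 -1.   ] F [-1.5  1.  -1.4] w 19.7 q6 0.64
dp [ 0.009 -0.016 -0.379] turn [ 0.0002 -0.0006 -0.0004] (-0.1 deg)
```

Emit:
jog_arm(
  steps=[
    {"dp":[0.008,-0.016,-0.15],"turn":[0,-0.0005,0],"claw":0},
    {"dp":[0.008,-0.016,-0.35],"turn":[0,-0.0005,0],"claw":0},
    {"dp":[0.008,-0.016,-0.35],"turn":[0,-0.0005,0],"claw":0},
    {"dp":[0.008,-0.016,-0.35],"turn":[0,-0.0005,0],"claw":0},
    {"dp":[0.008,-0.016,-0.35],"turn":[0,-0.0005,0],"claw":0},
  ],
)

```text
t: 25.32
ee_pos: [513.4, -6.4, 68.1]
orientation: [-1.506, 0.527, -0.527]
ft_force: [-0.4, -0.6, -0.1]
width: 19.7
```

Run:
```python
from h import *
go(*fromtray(-22.9,6),44,-38.7)
```

```text
t 25.32 pos [513.4  -6.4  68.1] yaw -38.58 fing [ 0.    -0.001 -1.   ] F [-0.4 -0.6 -0.1] w 19.7 q6 0.64
dp [-0.003 -0.007 -0.302] turn [ 0.0002  0.0001 -0.0007] (-0.1 deg)
```

Emit:
jog_arm(
  steps=[
    {"dp":[-0.003,-0.005,-0.1],"turn":[0,0,-0.0005],"claw":0},
    {"dp":[-0.003,-0.005,-0.2],"turn":[0,0,-0.0005],"claw":0},
    {"dp":[-0.003,-0.005,-0.28],"turn":[0,0,-0.0005],"claw":0},
    {"dp":[-0.003,-0.005,-0.31],"turn":[0,0,-0.0005],"claw":0},
    {"dp":[-0.003,-0.005,-0.31],"turn":[0,0,-0.0005],"claw":0},
    {"dp":[-0.003,-0.005,-0.31],"turn":[0,0,-0.0005],"claw":0},
  ],
)

```text
t: 25.82
ee_pos: [513.0, -6.8, 43.0]
orientation: [-1.506, 0.528, -0.528]
ft_force: [0.2, -1.1, -1.0]
width: 19.8
```

Run:
```python
from h import *
o,_,_=st(); print(totray(o['ee_pos'][:2]))
go(*fromtray(-22.2,2),43,-38.7)
```

```text
t 25.82 pos [513.   -6.8  43. ] yaw -38.67 fing [-0.    -0.001 -1.   ] F [ 0.2 -1.1 -1. ] w 19.8 q6 0.64
[-23.08265794   6.08851169]
t 25.82 pos [513.   -6.8  43. ] yaw -38.67 fing [-0.    -0.001 -1.   ] F [ 0.2 -1.1 -1. ] w 19.8 q6 0.64
dp [ 0.003 -0.052  0.   ] turn [ 0.0002 -0.     -0.0001] (-0.0 deg)
```

Emit:
jog_arm(
  steps=[
    {"dp":[0.002,-0.025,0],"turn":[0,0,0],"claw":0},
    {"dp":[0.003,-0.054,0],"turn":[0,0,0],"claw":0},
    {"dp":[0.003,-0.054,0],"turn":[0,0,0],"claw":0},
    {"dp":[0.003,-0.054,0],"turn":[0,0,0],"claw":0},
  ],
)

```text
t: 26.15
ee_pos: [513.1, -10.3, 43.0]
orientation: [-1.504, 0.53, -0.529]
ft_force: [-0.3, 8.3, 0.4]
width: 19.7
```

Run:
```python
from h import *
o,_,_=st(); print(totray(o['ee_pos'][:2]))
```

```text
t 26.15 pos [513.1 -10.3  43. ] yaw -38.74 fing [-0.     0.001 -1.   ] F [-0.3  8.3  0.4] w 19.7 q6 0.63
[-22.41904554   2.67266763]
```

Emit:
jog_arm(
  steps=[
    {"dp":[0,0.01,0],"turn":[0,0,0],"claw":0.45},
    {"dp":[0,0.01,0],"turn":[0,0,0],"claw":0.45},
    {"dp":[0,0.01,0],"turn":[0,0,0],"claw":0.45},
    {"dp":[0,0.01,0.1],"turn":[0,0,0],"claw":0.45},
    {"dp":[0,0.01,0.5],"turn":[0,0,0],"claw":0.45},
    {"dp":[0,0,0.9],"turn":[0,0,0],"claw":0.45},
    {"dp":[0,0,0.9],"turn":[0,0,0],"claw":0.45},
  ],
)

```text
t: 26.73
ee_pos: [516.5, -10.7, 120.2]
orientation: [-1.502, 0.523, -0.535]
ft_force: [0.8, 1.0, 0.4]
width: 39.4
```

Run:
```python
from h import *
look('w17',4)
t=ctrl.get_image('top')
for p in pots(t): print(p['lid'],p['knob'],p['flat'])
go(543,-344,110,-8)
go(543,-344,110,-68)
```

```text
t 26.78 pos [515.5 -10.6 118.2] yaw -38.75 fing [ 0.006  0.001 -1.   ] F [-0.6  0.   0.4] w 39.5 q6 0.63
[361. 268.] [530.8 -42.7] [525.  -37.5] 66.0 flat 39.6 (44.2, 76.5) 9568 tray [ -0.1 -26.7]
[ 547.1 -114.8] [ 547.6 -105.8] 51.0
[ 541.8 -346.1] [ 542.5 -346. ] 51.1
t 26.83 pos [514.2 -10.5 116.6] yaw -38.75 fing [ 0.003  0.001 -1.   ] F [-0.3  0.   0.4] w 39.6 q6 0.63
dp [ 0.36  -4.169 -0.082] turn [-0.0005  0.0009  0.1708] (30.7 deg)
t 26.83 pos [514.2 -10.5 116.6] yaw -38.75 fing [ 0.003  0.001 -1.   ] F [-0.3  0.   0.4] w 39.6 q6 0.63
dp [ 0.36  -4.169 -0.082] turn [ 0.      0.0011 -0.1625] (-29.3 deg)
```

View pics/w17.png

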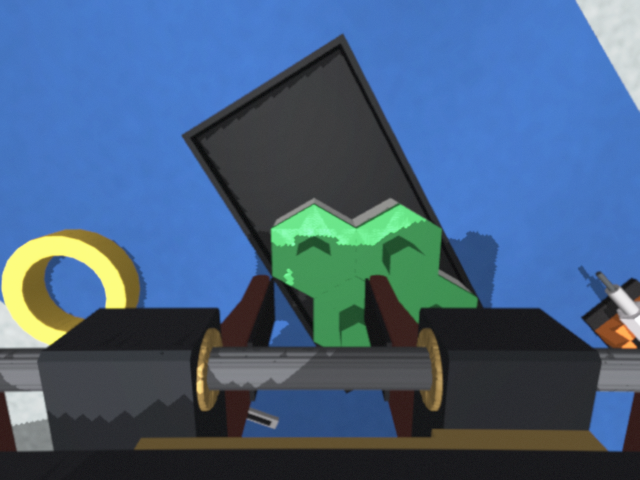

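Emit:
jog_arm(
  steps=[
    {"dp":[0.05,-0.45,0],"turn":[0,0.001,-0.04],"claw":0.5},
    {"dp":[0.1,-0.9,0],"turn":[0,0.001,-0.08],"claw":0.5},
    {"dp":[0.1,-1,0],"turn":[0,0.001,-0.11],"claw":0.5},
  ],
)

```text
t: 27.08
ee_pos: [522.5, -93.8, 115.9]
orientation: [-1.419, 0.801, -0.802]
ft_force: [0.8, 0.0, 0.1]
width: 43.8
```

Emit:
jog_arm(
  steps=[
    {"dp":[0.05,-0.45,0],"turn":[0,0,-0.03],"claw":0.5},
    {"dp":[0.1,-0.9,0],"turn":[0,0,-0.055],"claw":0.5},
    {"dp":[0.1,-1,0],"turn":[0,0,-0.055],"claw":0.5},
  ],
)

```text
t: 27.33
ee_pos: [530.8, -177.8, 115.0]
orientation: [-1.361, 0.937, -0.939]
ft_force: [-0.1, -0.4, -0.1]
width: 43.9
```

Emit:
jog_arm(
  steps=[
    {"dp":[0.05,-0.45,0],"turn":[0,0,0],"claw":0.5},
    {"dp":[0.1,-0.9,0],"turn":[0,0,0],"claw":0.5},
    {"dp":[0.1,-1,0],"turn":[0,0,0],"claw":0.5},
  ],
)

```text
t: 27.58
ee_pos: [539.0, -261.6, 114.2]
orientation: [-1.361, 0.938, -0.941]
ft_force: [0.7, -0.0, 0.4]
width: 44.0
```

Run:
```python
from h import *
look('w18')
go(543,-344.2,100,-68)
```

```text
t 27.63 pos [ 538.5 -260.9  114. ] yaw -69.35 fing [-0.    -0.002 -1.   ] F [-0.3 -0.4  0.3] w 44.0 q6 0.74
[ 45. 149.] [538.9 -89.8] [547.4 -97.5] 65.2 flat 16.4 (26.0, 60.8) 4610 tray [ 15.1 -72. ]
[440. 280.] [ 545.6 -344. ] [ 546.5 -342.6] 61.9 flat 48.9 (24.5, 30.5) 2249 tray [  60.1 -322.3]
t 27.63 pos [ 538.5 -260.9  114. ] yaw -69.35 fing [-0.    -0.002 -1.   ] F [-0.3 -0.4  0.3] w 44.0 q6 0.74
dp [ 0.056 -1.042 -0.175] turn [ 0.0007 -0.0001  0.0075] (1.3 deg)
```

Emit:
jog_arm(
  steps=[
    {"dp":[0.03,-0.45,0],"turn":[0,0,0.007],"claw":0.5},
    {"dp":[0.05,-0.9,-0.1],"turn":[0,0,0.007],"claw":0.5},
    {"dp":[0.05,-1,-0.2],"turn":[0,0,0.007],"claw":0.5},
    {"dp":[0.05,-1,-0.2],"turn":[0,0,0.007],"claw":0.5},
    {"dp":[0.05,-1,-0.2],"turn":[0,0,0.007],"claw":0.5},
  ],
)

```text
t: 28.05
ee_pos: [541.2, -338.9, 96.6]
orientation: [-1.368, 0.926, -0.921]
ft_force: [-0.1, 0.2, -0.4]
width: 43.9
```

Run:
```python
from h import *
_,_,ps=look('w19')
go(543,-344.2,37,-68)
```

```text
t 28.10 pos [ 541.7 -338.6   97.1] yaw -68.05 fing [-0.003 -0.    -1.   ] F [-0.1  0.2 -0.2] w 43.6 q6 0.61
[329. 256.] [ 543.  -344.5] [ 543.2 -344.7] 62.0 flat 52.3 (26.8, 31.1) 2517 tray [  57.7 -323.2]
t 28.10 pos [ 541.7 -338.6   97.1] yaw -68.05 fing [-0.003 -0.    -1.   ] F [-0.1  0.2 -0.2] w 43.6 q6 0.61
dp [ 0.016 -0.069 -0.752] turn [ 0.     -0.0008  0.0003] (0.0 deg)
```

Emit:
jog_arm(
  steps=[
    {"dp":[0.016,-0.073,-0.2],"turn":[0,-0.001,0.001],"claw":0.5},
    {"dp":[0.016,-0.073,-0.5],"turn":[0,-0.001,0.001],"claw":0.5},
    {"dp":[0.016,-0.073,-0.74],"turn":[0,-0.001,0.001],"claw":0.5},
    {"dp":[0.016,-0.073,-0.74],"turn":[0,-0.001,0.001],"claw":0.5},
    {"dp":[0.016,-0.073,-0.74],"turn":[0,-0.001,0.001],"claw":0},
    {"dp":[0.016,-0.073,-0.74],"turn":[0,-0.001,0.001],"claw":0},
    {"dp":[0.016,-0.073,-0.74],"turn":[0,-0.001,0.001],"claw":0},
    {"dp":[0.016,-0.073,-0.74],"turn":[0,-0.001,0.001],"claw":0},
    {"dp":[0.016,-0.073,-0.74],"turn":[0,-0.001,0.001],"claw":0},
    {"dp":[0.016,-0.073,-0.74],"turn":[0,-0.001,0.001],"claw":0},
  ],
)

```text
t: 28.93
ee_pos: [543.5, -344.5, 39.1]
orientation: [-1.367, 0.919, -0.922]
ft_force: [-0.3, 1.9, 6.5]
width: 19.9
```

Emit:
jog_arm(
  steps=[
    {"dp":[0,0,0.3],"turn":[0,0,0],"claw":0},
    {"dp":[0,0,0.7],"turn":[0,0,0],"claw":0},
    {"dp":[0,0,1],"turn":[0,0,0],"claw":0},
    {"dp":[0,0,1],"turn":[0,0,0],"claw":0},
  ],
)

```text
t: 29.27
ee_pos: [546.1, -346.3, 124.4]
orientation: [-1.367, 0.912, -0.928]
ft_force: [1.1, -0.8, -1.1]
width: 19.4
```

Run:
```python
from h import *
go(*fromtray(23.6,33.5),124,-38.7)
```

```text
t 29.27 pos [ 546.1 -346.3  124.4] yaw -67.89 fing [ 0.009 -0.005 -1.   ] F [ 1.1 -0.8 -1.1] w 19.4 q6 0.60
dp [ 0.215  4.494 -0.005] turn [0.0009 0.0031 0.1621] (29.2 deg)
```

Emit:
jog_arm(
  steps=[
    {"dp":[0.03,0.45,0.1],"turn":[0.001,0.003,0.04],"claw":0},
    {"dp":[0.05,0.9,0.15],"turn":[0.001,0.003,0.08],"claw":0},
    {"dp":[0.05,1,0.15],"turn":[0.001,0.003,0.11],"claw":0},
  ],
)

```text
t: 29.52
ee_pos: [549.6, -262.6, 136.3]
orientation: [-1.47, 0.651, -0.649]
ft_force: [-0.8, -0.0, -1.9]
width: 19.5
```

Emit:
jog_arm(
  steps=[
    {"dp":[0.03,0.45,0],"turn":[0,0,0.03],"claw":0},
    {"dp":[0.05,0.9,0],"turn":[0,0,0.05],"claw":0},
    {"dp":[0.05,1,0],"turn":[0,0,0.05],"claw":0},
  ],
)

```text
t: 29.77
ee_pos: [552.2, -178.3, 135.1]
orientation: [-1.505, 0.528, -0.52]
ft_force: [-0.6, 0.4, -1.6]
width: 19.6
```

Emit:
jog_arm(
  steps=[
    {"dp":[0.03,0.45,0],"turn":[0,0,0],"claw":0},
    {"dp":[0.05,0.9,0],"turn":[0,0,0],"claw":0},
    {"dp":[0.05,1,0],"turn":[0,0,0],"claw":0},
  ],
)

```text
t: 30.02
ee_pos: [555.2, -94.5, 134.1]
orientation: [-1.504, 0.529, -0.517]
ft_force: [-0.1, -0.6, -1.3]
width: 19.9
```

Emit:
jog_arm(
  steps=[
    {"dp":[0.03,0.45,0],"turn":[0,0,0],"claw":0},
    {"dp":[0.05,0.9,0],"turn":[0,0,0],"claw":0},
    {"dp":[0.05,1,0],"turn":[0,0,0],"claw":0},
  ],
)

```text
t: 30.27
ee_pos: [558.8, -11.2, 133.3]
orientation: [-1.504, 0.529, -0.515]
ft_force: [0.2, 0.2, -1.7]
width: 20.1
```

Run:
```python
from h import *
go(*fromtray(23.6,33.5),95,-38.7)
```

```text
t 30.27 pos [558.8 -11.2 133.3] yaw -38.22 fing [-0.007  0.006 -1.   ] F [ 0.2  0.2 -1.7] w 20.1 q6 0.62
dp [ 0.057  0.306 -0.479] turn [-0.0018 -0.0022 -0.0027] (-0.5 deg)
```

Emit:
jog_arm(
  steps=[
    {"dp":[0.03,0.3,0],"turn":[-0.002,-0.002,-0.003],"claw":0},
    {"dp":[0.057,0.31,-0.2],"turn":[-0.002,-0.002,-0.003],"claw":0},
    {"dp":[0.057,0.31,-0.48],"turn":[-0.002,-0.002,-0.003],"claw":0},
    {"dp":[0.057,0.31,-0.48],"turn":[-0.002,-0.002,-0.003],"claw":0},
    {"dp":[0.057,0.31,-0.48],"turn":[-0.002,-0.002,-0.003],"claw":0},
    {"dp":[0.057,0.31,-0.48],"turn":[-0.002,-0.002,-0.003],"claw":0},
  ],
)

```text
t: 30.77
ee_pos: [563.5, 12.9, 95.2]
orientation: [-1.506, 0.531, -0.53]
ft_force: [0.8, 0.6, -1.1]
width: 19.8
```

Run:
```python
from h import *
go(*fromtray(23.6,33.5),66,-38.7)
```

```text
t 30.77 pos [563.5  12.9  95.2] yaw -38.80 fing [-0.001 -0.001 -1.   ] F [ 0.8  0.6 -1.1] w 19.8 q6 0.68
dp [-0.002  0.005 -0.365] turn [ 0.0003 -0.0003  0.0006] (0.1 deg)
```

Emit:
jog_arm(
  steps=[
    {"dp":[-0.002,0.005,-0.15],"turn":[0,0,0.0005],"claw":0},
    {"dp":[-0.002,0.005,-0.34],"turn":[0,0,0.0005],"claw":0},
    {"dp":[-0.002,0.005,-0.34],"turn":[0,0,0.0005],"claw":0},
    {"dp":[-0.002,0.005,-0.34],"turn":[0,0,0.0005],"claw":0},
    {"dp":[-0.002,0.005,-0.34],"turn":[0,0,0.0005],"claw":0},
  ],
)

```text
t: 31.18
ee_pos: [563.6, 13.1, 68.4]
orientation: [-1.506, 0.529, -0.529]
ft_force: [-0.7, -0.2, -1.9]
width: 19.5
```

Run:
```python
from h import *
go(*fromtray(23.6,33.5),43.5,-38.7)
```

```text
t 31.18 pos [563.6  13.1  68.4] yaw -38.73 fing [-0.001 -0.001 -1.   ] F [-0.7 -0.2 -1.9] w 19.5 q6 0.68
dp [-0.004  0.002 -0.312] turn [ 0.0003 -0.0002  0.0002] (0.0 deg)
```

Emit:
jog_arm(
  steps=[
    {"dp":[-0.002,0,-0.1],"turn":[0,0,0],"claw":0},
    {"dp":[-0.002,0,-0.2],"turn":[0,0,0],"claw":0},
    {"dp":[-0.002,0,-0.28],"turn":[0,0,0],"claw":0},
    {"dp":[-0.002,0,-0.31],"turn":[0,0,0],"claw":0},
    {"dp":[-0.002,0,-0.31],"turn":[0,0,0],"claw":0},
    {"dp":[-0.002,0,-0.31],"turn":[0,0,0],"claw":0},
  ],
)

```text
t: 31.68
ee_pos: [563.3, 13.1, 43.3]
orientation: [-1.506, 0.53, -0.529]
ft_force: [-0.1, 1.2, -1.8]
width: 19.7
```

Run:
```python
from h import *
o,_,_=st(); print(totray(o['ee_pos'][:2]))
go(*fromtray(24.0,29),43.3,-38.7)
```

```text
t 31.68 pos [563.3  13.1  43.3] yaw -38.73 fing [-0.001 -0.001 -1.   ] F [-0.1  1.2 -1.8] w 19.7 q6 0.68
[23.63828354 33.36629548]
t 31.68 pos [563.3  13.1  43.3] yaw -38.73 fing [-0.001 -0.001 -1.   ] F [-0.1  1.2 -1.8] w 19.7 q6 0.68
dp [-0.004 -0.055  0.   ] turn [ 0.0003 -0.0003  0.0001] (0.0 deg)
```

Emit:
jog_arm(
  steps=[
    {"dp":[-0.002,-0.025,0],"turn":[0,0,0],"claw":0},
    {"dp":[-0.003,-0.056,0],"turn":[0,0,0],"claw":0},
    {"dp":[-0.003,-0.056,0],"turn":[0,0,0],"claw":0},
    {"dp":[-0.003,-0.056,0],"turn":[0,0,0],"claw":0},
  ],
)

```text
t: 32.02
ee_pos: [563.2, 9.9, 43.3]
orientation: [-1.504, 0.531, -0.529]
ft_force: [-0.1, 9.2, -0.7]
width: 19.3
```

Run:
```python
from h import *
o,_,_=st(); print(totray(o['ee_pos'][:2]))
```

```text
t 32.02 pos [563.2   9.9  43.3] yaw -38.79 fing [-0.001  0.001 -1.   ] F [-0.1  9.2 -0.7] w 19.3 q6 0.67
[23.9859403  30.13449413]
```

Emit:
jog_arm(
  steps=[
    {"dp":[0,0.01,0],"turn":[0,0,0],"claw":0.45},
    {"dp":[0,0.01,0],"turn":[0,0,0],"claw":0.45},
    {"dp":[0,0.01,0],"turn":[0,0,0],"claw":0.45},
    {"dp":[0,0.01,0.1],"turn":[0,0,0],"claw":0.45},
    {"dp":[0,0.01,0.5],"turn":[0,0,0],"claw":0.45},
    {"dp":[0,0,1],"turn":[0,0,0],"claw":0.45},
  ],
)

```text
t: 32.52
ee_pos: [560.9, 9.6, 122.1]
orientation: [-1.506, 0.535, -0.525]
ft_force: [1.9, 0.3, 0.5]
width: 39.7
```

Emit:
jog_arm(
  steps=[
    {"dp":[-0.4,-0.2,0.5],"turn":[0,0,0],"claw":0.3},
    {"dp":[-0.8,-0.6,1],"turn":[0,0,0],"claw":0.2},
    {"dp":[-1,-0.8,1],"turn":[0,0,0],"claw":0.2},
  ],
)

```text
t: 32.77
ee_pos: [487.4, -49.3, 202.0]
orientation: [-1.506, 0.53, -0.527]
ft_force: [1.3, -1.5, -0.0]
width: 23.1
```

Emit:
jog_arm(
  steps=[
    {"dp":[-0.2,-0.2,0.5],"turn":[0,0,0],"claw":0},
    {"dp":[-0.4,-0.3,0.5],"turn":[0,0,0],"claw":0},
    {"dp":[-0.4,-0.3,0.5],"turn":[0,0,0],"claw":0},
  ],
)

```text
t: 33.02
ee_pos: [454.2, -75.0, 245.0]
orientation: [-1.505, 0.528, -0.532]
ft_force: [0.5, -0.0, -0.2]
width: 3.1
```

Run:
```python
from h import *
d,o,_=look('w20',4); np.save('w20.npy',[d,o],allow_pickle=True)
P=cloud(d,o); z=P[...,2]; m=(green(d['img'])>0)&(z>62)&(z<70)
k,l,s,c=cv2.connectedComponentsWithStats(m.astype(np.uint8))
for i in range(1,k):
    if s[i,4]<40: continue
    q=P[l==i]; kh=cv2.convexHull(q[:,:2].astype(np.float32)); M=cv2.moments(kh); kc=np.array([M['m10']/M['m00'],M['m01']/M['m00']])
    print(c[i].round(0),s[i,4],kc.round(1),totray(kc).round(1),np.median(q[:,2]).round(2),'tilt spread',np.ptp(q[:,2]).round(2))
t=ctrl.get_image('top'); save('t20',t['img'])
```

```text
t 33.07 pos [455.  -74.2 243.7] yaw -38.82 fing [ 0.001 -0.    -1.   ] F [-0.1  0.6 -0.1] w 1.0 q6 0.49
[365. 124.] [536.7 -40.7] [535.7 -40.7] 66.0 flat 21.3 (49.2, 87.7) 14568 tray [  5.5 -23.8]
[358.  55.] 621 [563.    9.8] [23.8 30. ] 66.04 tilt spread 6.54
[390. 116.] 546 [555.4 -43.9] [ 24.4 -24.1] 66.14 tilt spread 6.08
[325. 117.] 529 [512.5 -10.2] [-23.    2.6] 66.03 tilt spread 6.67
[356. 174.] 484 [504.9 -63.4] [-22.5 -51.1] 66.0 tilt spread 6.71
[419. 173.] 505 [547.2 -97.1] [ 24.4 -78. ] 66.02 tilt spread 6.84
```

View pics/w20.png

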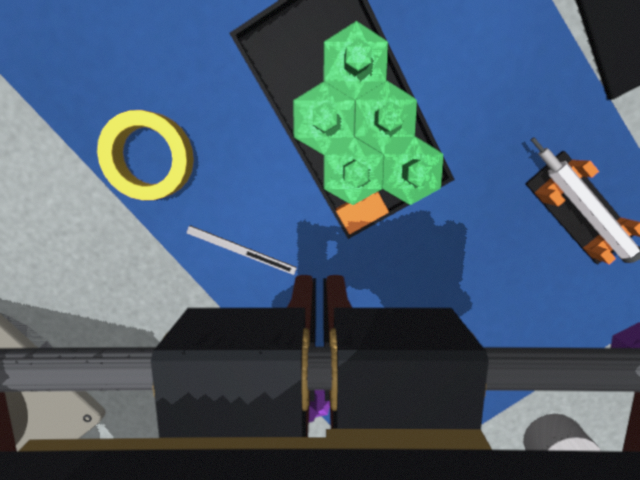

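View pics/t20.png

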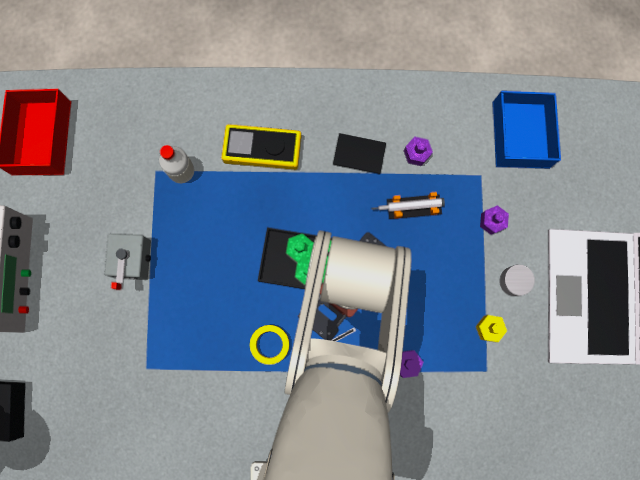

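Emit:
jog_arm(
  steps=[
    {"dp":[0,0.45,0],"turn":[0,0,0.04],"claw":0},
    {"dp":[0,0.9,0],"turn":[0,0,0.08],"claw":0},
    {"dp":[0,1,0],"turn":[0,0,0.1],"claw":0},
  ],
)

```text
t: 33.37
ee_pos: [455.5, 9.8, 241.7]
orientation: [-1.552, 0.28, -0.277]
ft_force: [0.7, -0.3, -0.0]
width: 0.2
```

Emit:
jog_arm(
  steps=[
    {"dp":[0,0.45,0],"turn":[0,0,0.04],"claw":0},
    {"dp":[0,0.9,0],"turn":[0,0,0.08],"claw":0},
    {"dp":[0,1,0],"turn":[0,0,0.1],"claw":0},
  ],
)

```text
t: 33.62
ee_pos: [455.5, 94.1, 240.6]
orientation: [-1.569, 0.028, -0.022]
ft_force: [0.8, -0.6, -0.3]
width: 0.8
```

Emit:
jog_arm(
  steps=[
    {"dp":[0,0.45,0],"turn":[0,0,0],"claw":0},
    {"dp":[0,0.9,0],"turn":[0,0,0],"claw":0},
    {"dp":[0,1,0],"turn":[0,0,0],"claw":0},
  ],
)

```text
t: 33.87
ee_pos: [455.6, 178.8, 239.4]
orientation: [-1.568, 0.027, -0.018]
ft_force: [-0.6, -0.3, 0.3]
width: 0.5
```

Emit:
jog_arm(
  steps=[
    {"dp":[0,0.45,0],"turn":[0,0,0],"claw":0},
    {"dp":[0,0.9,0],"turn":[0,0,0],"claw":0},
    {"dp":[0,1,0],"turn":[0,0,0],"claw":0},
    {"dp":[0,1,0],"turn":[0,0,0],"claw":0},
  ],
)

```text
t: 34.2
ee_pos: [455.3, 261.1, 238.1]
orientation: [-1.569, 0.025, -0.014]
ft_force: [0.7, -0.7, 0.3]
width: 0.7
```

Run:
```python
from h import *
d,o,_=look('w21'); np.save('w21.npy',[d,o],allow_pickle=True)
t=ctrl.get_image('top'); np.save('t21.npy',t,allow_pickle=True)
print(onplane(t,[(121.5,253.5)],98),pots(t))
```

```text
t 34.25 pos [455.1 259.5 238.1] yaw -1.49 fing [-0.007  0.001 -1.   ] F [ 0.3  0.1 -0.2] w 0.8 q6 0.52
[[535.92065281 371.82287785  98.        ]] [{'px': array([323., 260.]), 'lid': array([536.3, -43.1]), 'knob': array([535.7, -44. ]), 'kz': np.float64(63.9), 'flat': np.float64(20.0), 'r': (49.4, 87.8), 'am': 0.006, 'area': 14426, 'edge': np.False_}]
```

View pics/w21.png

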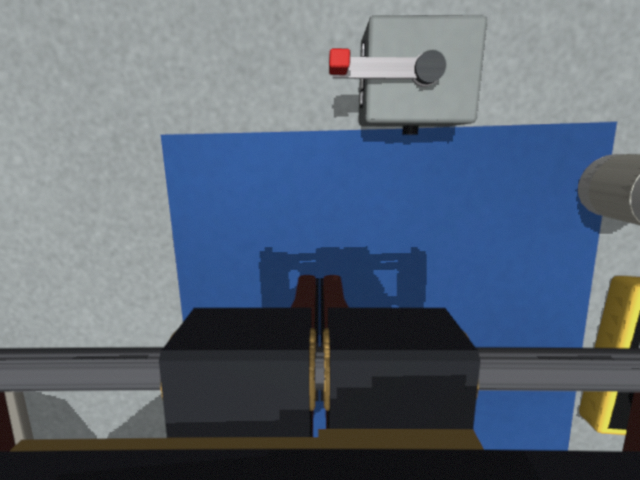

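Run:
```python
from h import *
d,o=np.load('w21.npy',allow_pickle=True)
P=cloud(d,o); h=cv2.cvtColor(d['img'],cv2.COLOR_RGB2HSV)
r=(((h[...,0]<8)|(h[...,0]>172))&(h[...,1]>150)&(h[...,2]>100)); r[120:]=False
q=P[r]; t=q[q[:,2]>110]; print(len(t),t.mean(0),cv2.minAreaRect(t[:,:2].astype(np.float32)))
# pivot cap: dark grey, z
for p in [(430,66),(380,68),(420,110),(470,30)]: print(p,P[p[1],p[0]].round(1))
z=P[...,2]; m=np.zeros(z.shape,bool); m[45:90,410:450]=True; zz=P[66,432,2]
cap=P[m&(abs(z-zz)<1.5)]; print(len(cap),cap.mean(0),cv2.minEnclosingCircle(cap[:,:2].astype(np.float32)))
box=P[10:130,355:495].reshape(-1,3); box=box[abs(box[:,2]-70)<2]; print(cv2.minAreaRect(box[:,:2].astype(np.float32)))
```

```text
357 [470.70497704 381.98924296 114.75915685] ((470.9956970214844, 382.2489013671875), (11.217598915100098, 12.726154327392578), 88.54341888427734)
(430, 66) [538.3 379.9  87.3]
(380, 68) [502.7 380.7  81.2]
(420, 110) [536.5 350.9  69.6]
(470, 30) [571.4 406.8  70.4]
716 [538.65726779 380.15832021  87.06627243] ((538.6536865234375, 380.1939697265625), 11.113022804260254)
((538.654541015625, 379.7925720214844), (77.58181762695312, 88.79761505126953), 88.19267272949219)
```

Emit:
jog_arm(
  steps=[
    {"dp":[0.1,0.45,0],"turn":[0,0,0],"claw":0},
    {"dp":[0.2,0.9,0],"turn":[0,0,0],"claw":0},
    {"dp":[0.2,0.9,-0.4],"turn":[0,0,0],"claw":0},
  ],
)

```text
t: 34.55
ee_pos: [476.5, 335.8, 211.4]
orientation: [-1.561, 0.019, -0.024]
ft_force: [0.9, 1.0, 0.4]
width: -0.1
```

Run:
```python
from h import *
go(471,408,140,-1.9)
```

```text
t 34.55 pos [476.5 335.8 211.4] yaw -1.58 fing [ 0.004  0.009 -1.   ] F [0.9 1.  0.4] w -0.1 q6 0.61
dp [-0.069  0.903 -0.893] turn [-0.003   0.0012 -0.0018] (-0.3 deg)
```

Emit:
jog_arm(
  steps=[
    {"dp":[-0.04,0.45,0],"turn":[-0.003,0.001,-0.002],"claw":0},
    {"dp":[-0.07,0.9,0],"turn":[-0.003,0.001,-0.002],"claw":0},
    {"dp":[-0.07,0.9,-0.4],"turn":[-0.003,0.001,-0.002],"claw":0},
    {"dp":[-0.07,0.9,-0.89],"turn":[-0.003,0.001,-0.002],"claw":0},
    {"dp":[-0.07,0.9,-0.89],"turn":[-0.003,0.001,-0.002],"claw":0},
    {"dp":[-0.07,0.9,-0.89],"turn":[-0.003,0.001,-0.002],"claw":0},
  ],
)

```text
t: 35.05
ee_pos: [470.0, 405.2, 138.4]
orientation: [-1.575, 0.031, -0.025]
ft_force: [0.4, 0.4, 1.1]
width: 0.4
```

Run:
```python
from h import *
go(471,404,91,-1.9)
d=ctrl.get_image('wrist'); save('w22',d['img'])
```

```text
t 35.05 pos [470.  405.2 138.4] yaw -2.01 fing [-0.004 -0.004 -1.   ] F [0.4 0.4 1.1] w 0.4 q6 0.73
dp [ 0.013 -0.015 -0.592] turn [ 0.0013 -0.0012  0.0006] (0.1 deg)
```

View pics/w22.png

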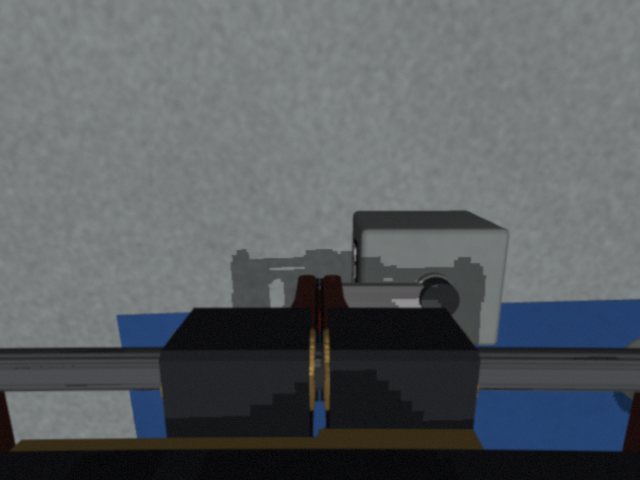

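Fingers sit on the +y side of the tab (hidden behind them, about (320,320)). Descend.

Emit:
jog_arm(
  steps=[
    {"dp":[0.013,0,-0.2],"turn":[0.001,-0.001,0],"claw":0},
    {"dp":[0.013,0,-0.4],"turn":[0.001,-0.001,0],"claw":0},
    {"dp":[0.013,0,-0.58],"turn":[0.001,-0.001,0],"claw":0},
    {"dp":[0.013,0,-0.58],"turn":[0.001,-0.001,0],"claw":0},
    {"dp":[0.013,0,-0.58],"turn":[0.001,-0.001,0],"claw":0},
  ],
)

```text
t: 35.52
ee_pos: [473.4, 406.3, 96.0]
orientation: [-1.567, 0.025, -0.032]
ft_force: [-1.0, 0.8, -0.4]
width: 0.4
```

Run:
```python
from h import *
o,yw,_=st()
pv=np.array([538.7,380.1])
for th in [0,9,18,27,36,45,54,60,63,65]:
    f=np.radians(178.1+th); p=pv+68*np.array([np.cos(f),np.sin(f)])-17*np.array([-np.sin(f),np.cos(f)])
    print(th,((p-o['ee_pos'][:2])/80).round(3),round((-1.9+th-yw)/180,3))
```

```text
t 35.52 pos [473.4 406.3  96. ] yaw -2.08 fing [ 0.004  0.003 -1.   ] F [-1.   0.8 -0.4] w 0.4 q6 0.73
0 [-0.026 -0.087] 0.001
9 [-0.054 -0.222] 0.051
18 [-0.059 -0.359] 0.101
27 [-0.044 -0.496] 0.151
36 [-0.007 -0.628] 0.201
45 [ 0.05  -0.753] 0.251
54 [ 0.126 -0.868] 0.301
60 [ 0.187 -0.937] 0.334
63 [ 0.219 -0.969] 0.351
65 [ 0.242 -0.989] 0.362
```

Emit:
jog_arm(
  steps=[
    {"dp":[-0.026,-0.087,-0.03],"turn":[0,0,0],"claw":0},
    {"dp":[-0.045,-0.17,-0.03],"turn":[0,0,0.032],"claw":0},
    {"dp":[-0.056,-0.265,-0.03],"turn":[0,0,0.067],"claw":0},
    {"dp":[-0.059,-0.359,-0.03],"turn":[0,0,0.101],"claw":0},
    {"dp":[-0.05,-0.45,-0.03],"turn":[0,0,0.134],"claw":0},
    {"dp":[-0.034,-0.54,-0.03],"turn":[0,0,0.167],"claw":0},
    {"dp":[-0.007,-0.628,-0.03],"turn":[0,0,0.2],"claw":0},
    {"dp":[0.03,-0.71,-0.03],"turn":[0,0,0.234],"claw":0},
    {"dp":[0.075,-0.79,-0.03],"turn":[0,0,0.267],"claw":0},
    {"dp":[0.126,-0.868,-0.03],"turn":[0,0,0.3],"claw":0},
    {"dp":[0.187,-0.937,-0.03],"turn":[0,0,0.334],"claw":0},
  ],
)

```text
t: 36.43
ee_pos: [489.2, 331.9, 95.8]
orientation: [-1.415, -0.797, 0.788]
ft_force: [-2.0, 4.0, 0.4]
width: 0.6
```

Run:
```python
from h import *
o,yw,_=st()
pv=np.array([538.7,380.1])
for th in [60,63,65,67]:
    f=np.radians(178.1+th); p=pv+68*np.array([np.cos(f),np.sin(f)])-17*np.array([-np.sin(f),np.cos(f)])
    print(th,((p-o['ee_pos'][:2])/80).round(3),round((-1.9+th-yw)/180,3))
d=ctrl.get_image('wrist'); save('w23',d['img'])
s=ctrl.get_image('scene'); save('s23',cv2.resize(s['img'][160:280,360:520],None,fx=4,fy=4))
```

```text
t 36.43 pos [489.2 331.9  95.8] yaw 58.31 fing [ 0.002  0.008 -1.   ] F [-2.   4.   0.4] w 0.6 q6 -0.45
60 [-0.011 -0.007] -0.001
63 [ 0.022 -0.039] 0.016
65 [ 0.045 -0.059] 0.027
67 [ 0.068 -0.079] 0.038
```

View pics/w23.png

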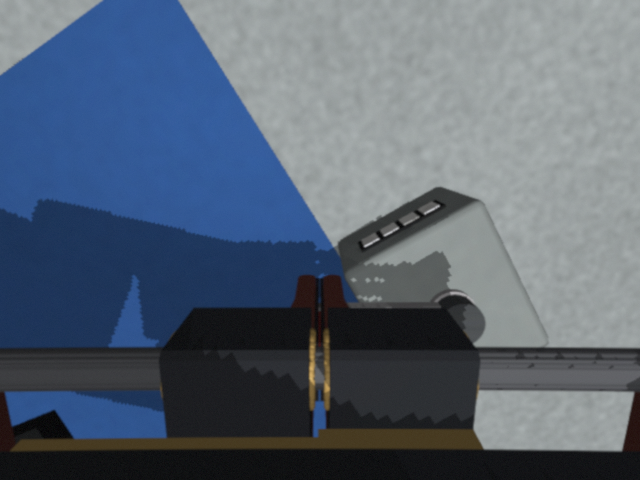

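View pics/s23.png

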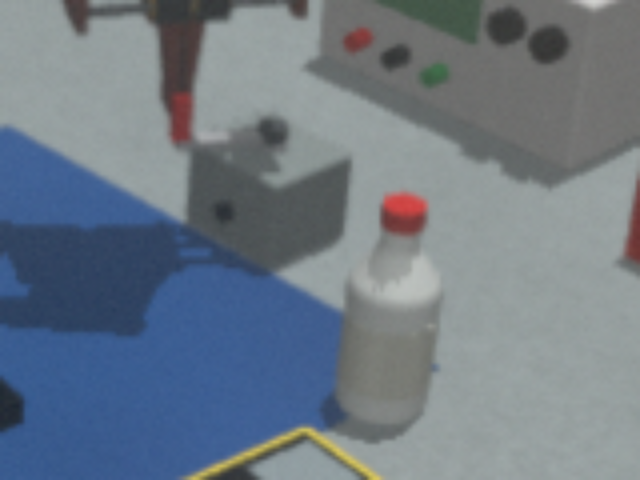

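Emit:
jog_arm(
  steps=[
    {"dp":[0.022,-0.039,0],"turn":[0,0,0.016],"claw":0},
    {"dp":[0.057,-0.069,0],"turn":[0,0,0.03],"claw":0},
    {"dp":[0.057,-0.069,0],"turn":[0,0,0.03],"claw":0},
    {"dp":[0.057,-0.069,0],"turn":[0,0,0.03],"claw":0},
    {"dp":[0.057,-0.069,0],"turn":[0,0,0.03],"claw":0},
  ],
)

```text
t: 36.95
ee_pos: [491.6, 327.6, 96.6]
orientation: [-1.386, -0.859, 0.854]
ft_force: [-12.2, 10.2, 3.9]
width: 0.7
```

Run:
```python
from h import *
o,yw,_=st()
pv=np.array([538.7,380.1]); v=o['ee_pos'][:2]-pv
# tab angle from TCP assuming 16-17mm offset perpendicular
print(np.hypot(*v),(np.degrees(np.arctan2(v[1],v[0]))%360)-178.1+np.degrees(np.arcsin(16/np.hypot(*v))))
```

```text
t 36.95 pos [491.6 327.6  96.6] yaw 63.15 fing [-0.002  0.01  -1.   ] F [-12.2  10.2   3.9] w 0.7 q6 -0.55
70.5197897608707 63.09319959087418
```

Emit:
jog_arm(
  steps=[
    {"dp":[-0.06,0.03,0.05],"turn":[0,0,0],"claw":0},
    {"dp":[-0.08,0.05,0.5],"turn":[0,0,0],"claw":0},
    {"dp":[-0.08,0.05,1],"turn":[0,0,0],"claw":0},
    {"dp":[-0.08,0.05,1],"turn":[0,0,0],"claw":0},
  ],
)

```text
t: 37.28
ee_pos: [488.6, 334.0, 184.4]
orientation: [-1.387, -0.866, 0.842]
ft_force: [0.9, 0.4, 0.7]
width: 0.5
```

Emit:
jog_arm(
  steps=[
    {"dp":[-0.4,-0.4,0.4],"turn":[0,0,0],"claw":0},
    {"dp":[-0.4,-0.8,0.8],"turn":[0,0,0],"claw":0},
    {"dp":[-0.4,-1,1],"turn":[0,0,0],"claw":0},
    {"dp":[-0.4,-1,1],"turn":[0,0,0],"claw":0},
  ],
)

```text
t: 37.62
ee_pos: [458.1, 251.9, 270.3]
orientation: [-1.39, -0.869, 0.832]
ft_force: [1.2, 0.9, -0.2]
width: 0.2
```

Run:
```python
from h import *
st()
t=ctrl.get_image('top'); save('t24',t['img'])
P=cloud(t); h=cv2.cvtColor(t['img'],cv2.COLOR_RGB2HSV)
r=(((h[...,0]<8)|(h[...,0]>172))&(h[...,1]>150)&(h[...,2]>100))
k,l,s,c=cv2.connectedComponentsWithStats(r.astype(np.uint8))
for i in range(1,k):
    if 20<s[i,4]<100: print(s[i],c[i],P[l==i].mean(0).round(1))
z=P[...,2]; m=(green(t['img'])>0)&(z>62)&(z<70); k,l,s,c=cv2.connectedComponentsWithStats(m.astype(np.uint8))
for i in range(1,k):
    if s[i,4]>20: q=P[l==i].mean(0); print(c[i].round(0),s[i,4],q.round(1),totray(q[:2]).round(1))
s=ctrl.get_image('scene'); save('s24',s['img'])
```

```text
t 37.62 pos [458.1 251.9 270.3] yaw 62.69 fing [ 0.016  0.018 -1.   ] F [ 1.2  0.9 -0.2] w 0.2 q6 -0.62
[ 18 306   9   7  56] [ 21.92857143 309.08928571] [418.7 608.3  40.7]
[299. 245.] 75 [562.5   7.   65.7] [23.8 27.3]
[325. 249.] 72 [554.7 -46.5  66.2] [ 24.2 -26.8]
[351. 253.] 76 [546.6 -99.7  66.2] [ 24.2 -80.7]
[309. 269.] 72 [512.1 -12.9  65.4] [-23.   -0.1]
[334. 273.] 71 [504.7 -66.3  65.7] [-22.3 -54. ]
```

View pics/t24.png

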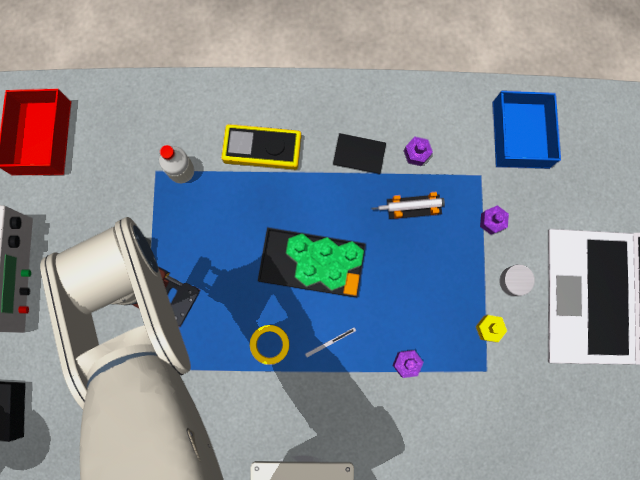

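View pics/s24.png

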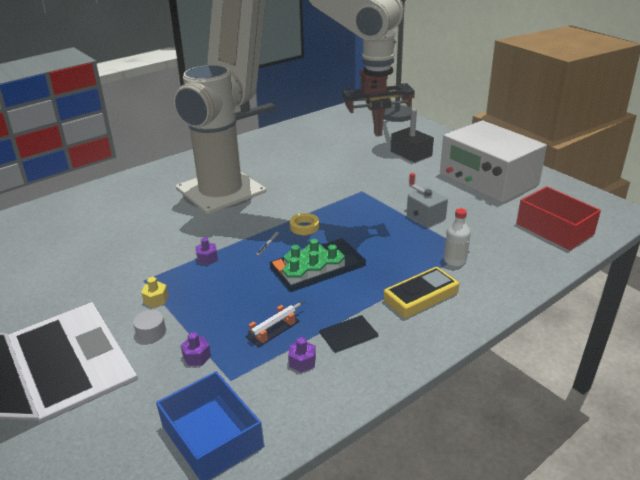

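Emit:
jog_arm(
  steps=[
    {"dp":[0,-0.4,0],"turn":[0,0,0],"claw":0},
    {"dp":[0,-0.8,0],"turn":[0,0,0],"claw":0},
    {"dp":[0,-1,0],"turn":[0,0,0],"claw":0},
    {"dp":[0,-1,0],"turn":[0,0,0],"claw":0},
    {"dp":[0,-1,0],"turn":[0,0,0],"claw":0},
    {"dp":[0,-1,0],"turn":[0,0,0],"claw":0},
  ],
)

```text
t: 38.22
ee_pos: [457.4, 174.4, 266.1]
orientation: [-1.388, -0.866, 0.835]
ft_force: [-0.7, 0.0, -0.5]
width: 0.1
```

Emit:
jog_arm(
  steps=[
    {"dp":[0,-0.4,0],"turn":[0,0,0],"claw":0},
    {"dp":[0,-0.8,0],"turn":[0,0,0],"claw":0},
    {"dp":[0,-1,0],"turn":[0,0,0],"claw":0},
    {"dp":[0,-1,0],"turn":[0,0,0],"claw":0},
    {"dp":[0,-1,0],"turn":[0,0,0],"claw":0},
    {"dp":[0,-1,0],"turn":[0,0,0],"claw":0},
  ],
)

```text
t: 38.72
ee_pos: [457.7, 95.6, 266.0]
orientation: [-1.388, -0.866, 0.835]
ft_force: [0.2, -0.4, -0.2]
width: 0.5
```

Run:
```python
from h import *
st()
t=ctrl.get_image('top'); save('t25',t['img'])
P=cloud(t); h=cv2.cvtColor(t['img'],cv2.COLOR_RGB2HSV)
r=(((h[...,0]<8)|(h[...,0]>172))&(h[...,1]>150)&(h[...,2]>100))
k,l,s,c=cv2.connectedComponentsWithStats(r.astype(np.uint8))
for i in range(1,k):
    if 20<s[i,4]<100: q=P[l==i]; print(s[i],c[i],q[q[:,2]>np.percentile(q[:,2],90)-4].mean(0).round(1))
w=(h[...,1]<50)&(h[...,2]>120); w[:185]=0;w[225:]=0;w[:,:370]=0;w[:,450:]=0
k,l,s,c=cv2.connectedComponentsWithStats(w.astype(np.uint8)); i=1+np.argmax(s[1:,4]); v,u=np.where(l==i)
Wd=onplane(t,np.c_[u,v],28)[:,:2].astype(np.float32); print('driver',s[i],cv2.minAreaRect(Wd)); print('z',np.nanmedian(P[l==i][:,2]))
```

```text
t 38.72 pos [457.7  95.6 266. ] yaw 62.70 fing [ 0.011  0.018 -1.   ] F [ 0.2 -0.4 -0.2] w 0.5 q6 -0.93
[111 282   6   7  37] [113.7027027  285.16216216] [469.  379.2 114.8]
[ 18 306   8   7  49] [ 21.6122449  309.28571429] [418.  608.5  42.4]
driver [378 198  64  13 455] ((660.0281372070312, -232.51010131835938), (17.97917938232422, 141.16265869140625), 6.374419212341309)
z 32.002971564056
```

View pics/t25.png

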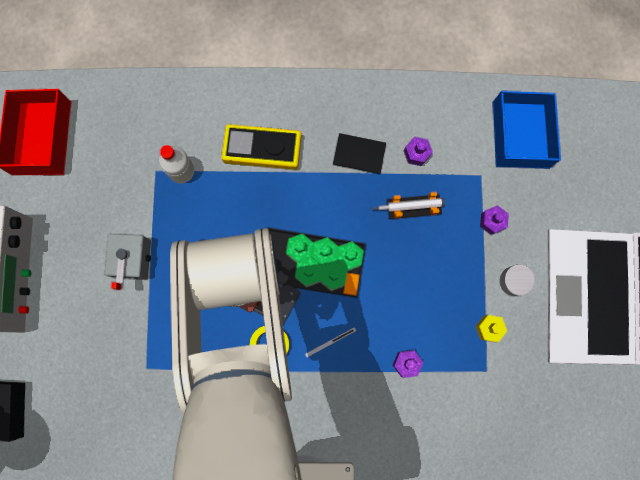

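```bash
python3 -c "
from workcell import ctrl
print(ctrl.close_job())"
```

```text
the job is handed in; nothing more can be done
None
```

I finished the job and handed it in at about 39 s of the 210 s limit; no verdict was given. I laid the screwdriver in its cradle and packed all five green pots into places 0 to 4 in order. Then I swung the counter's lever to its stop and let it spring back.

My last checks:

- **Pots:** the wrist camera put each pot within about 0.7 mm of its place. Their tops read 66 mm, which is right for sitting on the tray floor, and the faces look tight in the picture.
- **Camera disagreement:** the top camera reads the pots about 2.7 mm nearer the orange-block end. It showed the same offset on the tray before any pot was placed, so I take it as calibration error. A later top picture, after the lever move, showed the same honeycomb.
- **Driver:** it lies along the cradle to within about 0.3°, and its barrel is centred on the cradle to within about 1–2 mm.
- **Lever:** at the stop I estimated 1.10 rad from the tool position, with about 16 N on the fingers. In the last picture the red tab is back within 1 mm of where it started.
- **Other things:** the bystanders look unmoved in the last pictures, and no pot seemed to have been knocked aside. The arm ended well clear, with only sensor noise on the force reading.

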